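# Tighten the sampling-port cap nut with a ring spanner

## Task

Tighten the hexagonal cap nut on the upright port of the gas outlet header with the larger ring of the double-ended ring spanner: seat the ring fully down over the nut, swing it clockwise seen from above as far as the two upright stub pipes allow, lift it off, swing it back, seat it again and repeat until the nut comes up firm, then stop at once so that the seal is not crushed. Do not lean on the stub pipes with spanner or gripper, do not turn the nut with the fingers, and leave the other things where they are. Finally lay the spanner back flat on the black rubber mat.

Things in the scene. Friction and masses are not known exactly. Their poses are not given: they have to be found in the camera images.
- header: fixed gas outlet header on its base plate; origin on the table under the axis of the upright port, z up, -x its open front side. Port collar: diameter 62, flat top 128 above the table. Behind, 115 from the port axis and 110 up, a large pipe (diameter 80, end clamps 106) runs along y and shuts off the rear
- stub_l_top (a point): top of one of two upright steel stub pipes in front of the port, 190 above the table: diameter 21, brass fitting 29 wide near its top. Stands at x -94, y +130 in the header's frame; joined to the large pipe by a level pipe at 85 above the table. Seated on the nut, the spanner's free end can point about 45 degrees either side of the header's -x before it meets a stub pipe
- stub_r_top (a point): the same of the other stub pipe, at x -94, y -130 in the header's frame
- nut_mid (a point): centre of the plain steel hexagonal cap nut, half-way up: 32 across flats, 18 high, from 129 to 147 above the table (its top 2 mm a round step 31 wide, then a boss 22 wide and 5 high). It stands on the collar, on the port axis. z up; x, and every 60 degrees from it, is square to a flat; the point turns with the nut
- cap_nut (a joint): turn of the nut in rad, grows as it is tightened (clockwise from above); at the start 74 to 98 degrees short of firm, so it cannot be done in one swing. Thread drag while turning is about 0.35 N m; then it stops turning and the moment felt climbs by some 0.4 N m per degree of swing. It is firm at 0.6 to 1.2 N m about its axis; more than 1.4 N m crushes the seal. It stays where it is left
- spanner_grip (a point): middle of the shank of the steel double-ended offset ring spanner, half-way up, 28.5 above its underside: the place to grip, at the centre of mass. 252 long overall, 0.4 kg; straight raised shank 130 long, 14 wide, 13 high, cranked down at both ends to rings 14 high. x points along the shank to the larger ring, z up
- spanner_ring (a point): centre of the larger ring, half-way up, 105 along +x from spanner_grip and 21.5 lower: outside diameter 50, six-sided hole 34 across flats, so 1 mm play each side and about 7 degrees on the nut. x, and every 60 degrees, is square to a flat of the hole. Fully seated, it rests on the collar, this point 135 above the table. The smaller ring (28.6 across flats) does not fit
- mat: black rubber mat, 320 (x) by 280 (y), 3 thick, fixed to the table; origin at the centre of its underside. The spanner starts on it
- seal_ring_c (a point): loose copper gasket ring 48 across, 6 high, lying on the mat; bystander
- plug_c (a point): loose brass hexagon plug 31 across, 28 high, standing on the mat; bystander
- driver_grip (a point): screwdriver 190 long lying on the table, point on its handle; bystander
- paste_jar_c (a point): grey jar 56 across, 65 high with white lid, point half-way up; bystander
- gauge_c (a point): round pressure gauge 60 across lying face up; bystander
- parts_cup_c (a point): small steel bowl 72 across, 45 high, point at mid height; bystander
- torch_c (a point): black pocket torch 135 long lying on the table; bystander

How it is judged:
By the outcome, as a careful person would: the job done as asked, in the order asked, and still so for the second after the job is handed in, with the robot touching nothing.
It also fails if it takes over 72 s, if anything falls off the work surface, if the arm or the gripper's body presses on something with over 40 N, if the wrist force passes 120 N, or if a joint passes its speed limit or range.

## Robot

A 6-joint arm with a two-finger parallel gripper is mounted at the origin on the work surface. World frame = base frame: x ahead of the robot, y to its left, z up, the work surface at z = 0. Lengths are in mm, angles in rad, forces in N, time in s.
With the tool pointing down it reaches from about 350 to 875 mm from the base axis. Payload 4.2 kg.
Tool frame: the origin (TCP) lies midway between the tips of the shut fingers; the grasp point (between the pads) lies arm.grip_depth behind it (arm.grip_depth is the distance from the TCP to the grasp point, in mm); z points along the fingers, y is the direction in which the jaws open and shut (so a half turn about z gives the same grasp; the last joint's range is limited). The gripper opens to 85 mm and grips with 20 to 120 N. Pads are 22 mm wide; open, the fingers measure 114 mm over their backs; the gripper's body (76 mm by 85 mm) begins 54 mm behind the grasp point. The pads swing forward as they close: fully open they stand 13 mm farther back than shut.
Start: joints at [1.411, 0.385, 0.008, 0, -1.194, -0.259], TCP at [254.132, 570.978, 231.312] pointing down, gripper open.
Joint ranges: [-3.14, 3.14], [-1.21, 2.06], [-1.07, 1.41], [-3.16, 2.05], [-2.99, -0.16], [-3.1, 3.1]. Speed limits (rad/s): [2.79, 2.79, 3.14, 3.14, 3.14, 3.14].

## Interface

Orientations are given as a unit quaternion [x, y, z, w].
In Python, from bench import arm gives the robot as it stands.
- The arm moves only by the tool play_rows, never from a script. Its argument "motion" is one flat list of numbers, 7 for each row, row after row: the opening in per cent of the stroke, from 0 (shut) to 100 (fully open), then the shift along the world's x, y, z in cm, then the turn, a rotation vector about the world's x, y, z in degrees. A call has 1 to 5 rows; each row is the pose to reach, as a shift and turn from the pose commanded when the call began; what a row does not reach only later rows make up. A row lasts 1/8 s, in which the tool goes at most 62.5 mm and 10.7 degrees, less where a joint would pass 70% of its speed; a pose out of reach is approached as far as the arm can. A call with a gripper value outside its range is refused whole. The fingers move at their own pace and stop on an object; the grip force is fixed at half the most. Time passes only in rows, so rows that repeat a pose let the fingers close. It gives the time, the measured TCP pose, the force and the opening at its end, in the units of the state.
- arm.read_state(): the state, without advancing time (a new reading comes with each control period).
- arm.get_image(name): name is "side" or "top" or "wrist"; returns (picture, depth): 420x560x3 uint8, red, green, blue; 420x560 float32, mm along the optical axis (not along the pixel's ray), 0 where there is no reading.
- arm.camera_info(name): a dict with "fovy" (degrees; the focal length in pixels is half the picture's height over the tangent of half this angle, whatever the lens; pixels are square), "cx", "cy" (the principal point, pixels), "k1" (the pictures are not rectified: a ray, as slopes to the right and down, at radius r is drawn at 1 + k1 r^2 times it, then the intrinsics apply), "R" (3x3) and "t" (3): a world point X has camera coordinates R X + t. Camera axes: x right, y down, z forward; pixel columns grow to the right and rows downward; lengths in mm; the calibration is good to about 2 mm. A picture is of the moment at which its call begins: read the wrist's pose just before it. camera_info takes no time and is no camera call; for the wrist camera it gives the pose at the moment of the call.
- arm.job_done(): hands the job in, once; it reports no verdict.
Trained networks look in the newest picture that a camera, given by its name, has taken for a name from the list of things; names that differ only in an ending like _2 or _b are one class to them, and where a whole thing is asked for, a point or a joint stands for the part that bears it (a point fixed in the world has none). Each returns a list of dicts, best first, with "confidence" (0 to 1); they miss things now and then, are a little off and sometimes report something else, mostly with a low value. They report only what shows in the picture. A call takes as long as a camera call.
- arm.outline_of(thing, camera): "mask" (420x560 bool, what is visible of it) and "extent" ([left, top, width, height] in pixels, round what is visible of it).
- arm.place_of(thing, camera): "uv" ([column, row] in pixels: a listed point, or the origin of a listed thing).
The state is a dict: "clock": time; "joints": joint angles; "joint_vel": joint speeds; "joint_efforts": joint torques, N m; "position": TCP position; "ee_rot": TCP orientation; "contact_force": force on the tool from outside, world axes, zero at the start; "wrist_torque": the same for the moment, N m; "gripper_width": finger opening in mm.
Only numpy, scipy, OpenCV 4.12 (cv2) and the standard library are available. Lean on these libraries where they do the work, as an engineer would, in place of code of your own. Each camera call takes 0.05 s, during which the arm holds its last target.

## Working session

There is one attempt and no reset: what is moved stays moved. The work goes in short steps, Python scripts to look and compute and a tool call to move; the robot and the scene stay as the last step left them, time stands still between calls to the robot, and variables do not carry over. Pictures are saved under pics/ and viewed, and the job is handed in when it is done.

Besides the shell and the picture viewer there is one more tool, called after "Request:" in YAML: its name, and indented under it one key for each argument. play_rows: Moves the arm, as the interface text tells. Its arguments: {"type":"object","properties":{"motion":{"type":"array","items":{"type":"number"}}},"required":["motion"]}

```bash
ls; mkdir -p pics
cat > h.py <<'E'
import numpy as np, cv2
from bench import arm
from scipy.spatial.transform import Rotation as Rn
def K(ci,shape=(420,560)):
    f=shape[0]/2/np.tan(np.radians(ci['fovy'])/2); return f,ci['cx'],ci['cy'],ci['k1']
def ray(ci,uv):
    f,cx,cy,k1=K(ci); d=np.array([(uv[0]-cx)/f,(uv[1]-cy)/f]); s=d.copy()
    for _ in range(30): s=d/(1+k1*(s@s))
    return np.array([s[0],s[1],1.])
def onplane(ci,uv,z):
    R=np.array(ci['R']);t=np.array(ci['t']); d=R.T@ray(ci,uv); o=-R.T@t
    return o+d*(z-o[2])/d[2]
def withdepth(ci,uv,D):
    R=np.array(ci['R']);t=np.array(ci['t']); return R.T@(ray(ci,uv)*D-t)
def proj(ci,X):
    f,cx,cy,k1=K(ci);c=np.array(ci['R'])@np.array(X,float)+np.array(ci['t']); s=c[:2]/c[2]; s=s*(1+k1*(s@s)); return np.array([cx+f*s[0],cy+f*s[1]])
def save(n,im): cv2.imwrite('pics/'+n,cv2.cvtColor(im,cv2.COLOR_RGB2BGR))
E
python3 - <<'E'
from h import *
print(arm.grip_depth); print(arm.read_state())
for c in ["side","top","wrist"]:
    ci=arm.camera_info(c); im,d=arm.get_image(c); save(c+'0.png',im); np.save(c+'0.npy',d)
    print(c,{k:np.round(v,3).tolist() for k,v in ci.items()})
E
```

```text
pics
18.700000000000003
{'clock': 0.0, 'joints': array([ 1.41055187e+00,  3.85564671e-01,  6.64123725e-03, -4.81415522e-04,
       -1.19402002e+00, -2.58584226e-01]), 'joint_vel': array([ 0.0003461 , -0.00101394,  0.00078763, -0.0002559 , -0.00020973,
       -0.00157071]), 'joint_efforts': array([-1.48012555e-04, -3.92293632e+01,  1.88401741e+01,  4.18619379e+00,
       -4.63501914e-03, -4.63207073e-07]), 'position': array([253.94086874, 570.45000043, 230.22533675]), 'ee_rot': array([ 9.78133780e-01, -2.07973810e-01, -1.70692045e-04,  1.08326371e-03]), 'contact_force': array([-1.13313275,  0.5880663 , -0.51231078]), 'wrist_torque': array([-0.01962695,  0.00567539,  0.00756287]), 'gripper_width': 85.63373582842235}
side {'fovy': 47.039, 'cx': 276.734, 'cy': 214.675, 'k1': -0.084, 'R': [[0.796, -0.606, -0.004], [-0.426, -0.555, -0.714], [0.43, 0.57, -0.7]], 't': [-434.508, 305.102, 1445.128]}
top {'fovy': 47.861, 'cx': 275.863, 'cy': 208.703, 'k1': -0.088, 'R': [[0.017, -1.0, 0.017], [-0.986, -0.02, -0.167], [0.167, -0.014, -0.986]], 't': [-81.215, 553.976, 1320.213]}
wrist {'fovy': 58.33, 'cx': 272.961, 'cy': 208.677, 'k1': -0.006, 'R': [[-0.406, -0.914, 0.002], [-0.874, 0.389, 0.292], [-0.268, 0.116, -0.956]], 't': [622.971, -37.952, 379.761]}
```

View pics/top0.png

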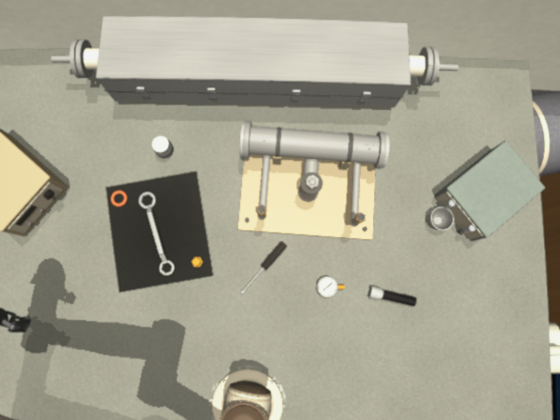

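View pics/side0.png

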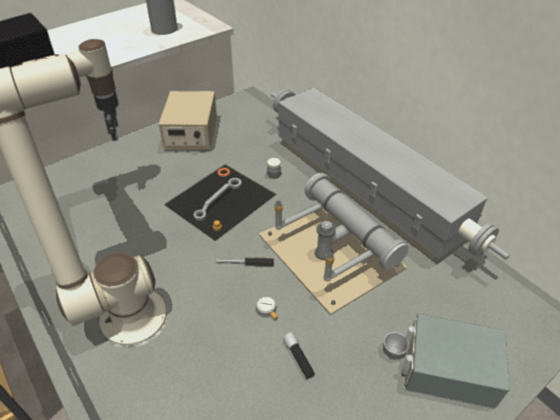

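View pics/wrist0.png

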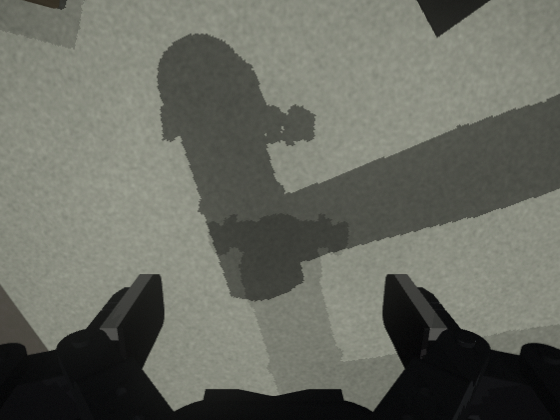

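Run:
```python
from h import *
Z={'header':0,'stub_l_top':190,'stub_r_top':190,'nut_mid':138,'spanner_grip':31.5,'spanner_ring':10,'mat':0,'seal_ring_c':6,'plug_c':17}
for c in ["top","side"]:
    ci=arm.camera_info(c)
    for n,z in Z.items():
        r=arm.place_of(n,c)
        for q in r[:2]: print(c,n,np.round(q['uv'],1),round(q['confidence'],2),np.round(onplane(ci,q['uv'],z),1))
print(arm.read_state()['clock'])
```

```text
top header [308.5 190. ] 0.61 [ 622.6 -169.     0. ]
top stub_l_top [262.3 209.6] 0.63 [528.1 -33.9 190. ]
top stub_r_top [363.2 215.3] 0.73 [ 518.4 -295.7  190. ]
top nut_mid [315.3 183.6] 0.47 [ 611.5 -175.9  138. ]
top nut_mid [362.7 216. ] 0.27 [ 524.7 -304.8  138. ]
top spanner_grip [153.7 233.4] 0.82 [478.3 282.2  31.5]
top spanner_grip [158.1 145. ] 0.55 [744.8 285.5  31.5]
top spanner_ring [144.6 202.7] 0.88 [572.  320.3  10. ]
top spanner_ring [392.5 295.3] 0.54 [ 312.4 -415.9   10. ]
top mat [160.2 229.8] 0.6 [492.9 271.1   0. ]
top seal_ring_c [115.9 196.2] 0.42 [590.8 409.8   6. ]
top plug_c [194.5 263.5] 0.55 [394.6 161.8  17. ]
side header [322.9 252.4] 0.75 [ 622.2 -156.8    0. ]
side header [253.3 261.6] 0.52 [412.8 -47.    0. ]
side stub_l_top [277.  202.7] 0.8 [525.2 -29.9 190. ]
side stub_r_top [329.8 257.4] 0.91 [ 506.3 -300.6  190. ]
side stub_r_top [265.7 304.2] 0.51 [ 268.5 -318.7  190. ]
side spanner_grip [218.8 194.3] 0.58 [484.3 273.6  31.5]
side spanner_grip [329.6 225.1] 0.36 [703.5 -95.9  31.5]
side spanner_ring [236.  183.2] 0.78 [583.  308.8  10. ]
side mat [221.2 199.7] 0.94 [491.8 273.7   0. ]
side mat [223.3 169.4] 0.34 [595.9 421.2   0. ]
side plug_c [215.7 225.9] 0.41 [394.3 154.2  17. ]
1.05
```

Run:
```python
from h import *
s=arm.read_state(); ci=arm.camera_info('wrist'); R=np.array(ci['R']);o=-R.T@np.array(ci['t'])
T=Rn.from_quat(s['ee_rot']).as_matrix()
print(T.round(3)); print('cam in tool',(T.T@(o-s['position'])).round(1)); print('axis in tool',(T.T@R.T).round(3))
# mask based
for n,c,z in [('spanner_grip','top',34),('spanner_grip','side',34)]:
    r=arm.outline_of(n,c)[0]; m=r['mask']; ci=arm.camera_info(c); vs,us=np.nonzero(m)
    P=np.array([onplane(ci,(u,v),25)[:2] for u,v in zip(us,vs)]); mu=P.mean(0); w,V=np.linalg.eigh(np.cov(P.T)); a=V[:,1]*np.sign(V[0,1]); pr=(P-mu)@a
    print(c,r['confidence'],mu.round(1),np.degrees(np.arctan2(a[1],a[0])).round(1),pr.min(),pr.max())
```

```text
[[ 0.914 -0.407  0.   ]
 [-0.407 -0.914  0.   ]
 [ 0.    -0.    -1.   ]]
cam in tool [  74.1    0.8 -142.4]
axis in tool [[ 0.001 -0.956 -0.292]
 [ 1.     0.001  0.001]
 [-0.001 -0.292  0.956]]
top 0.88 [459.2 271. ] 21.6 -105.89373550437016 148.5767880168148
side 0.62 [469.5 271.9] 19.8 -127.31597805324162 129.8793394191189
```

Request:
play_rows:
  motion: [100, 4.5, -4.2, 0, 0, 0, 9, 100, 9, -8.4, 0, 0, 0, 18, 100, 13.5, -13, 1, 0, 0, 27, 100, 18, -18, 2, 0, 0, 36, 100, 22, -23, 2, 0, 0, 44]

```text
clock: 1.78
position: [469.6, 347.2, 252.2]
ee_rot: [0.984, 0.176, 0.001, -0.001]
contact_force: [0.3, 0.8, -0.3]
gripper_width: 85.3
```

Request:
play_rows:
  motion: [100, 1, -5, 0, 0, 0, 0, 100, 1, -5, 0, 0, 0, 0, 100, 1, -5, 0, 0, 0, 0]

```text
clock: 2.15
position: [478.3, 298.5, 251.4]
ee_rot: [0.985, 0.173, 0.0, -0.0]
contact_force: [0.3, 0.5, 0.1]
gripper_width: 85.3
```

Run:
```python
from h import *
s=arm.read_state(); print(s['position'],s['joints'].round(2),s['clock'])
ci=arm.camera_info('wrist'); im,d=arm.get_image('wrist'); save('w1.png',im); np.save('w1.npy',d)
for n,z in [('spanner_grip',31.5),('spanner_ring',10),('seal_ring_c',6)]:
    for q in arm.place_of(n,'wrist')[:2]: print(n,np.round(q['uv'],1),round(q['confidence'],2),onplane(ci,q['uv'],z).round(1))
# depth cloud
pts=[]
for v in range(0,420,1):
  for u in range(0,560,1):
    if d[v,u]>0: pts.append([u,v,d[v,u]])
pts=np.array(pts); f,cx,cy,k1=K(ci)
s2=np.c_[(pts[:,0]-cx)/f,(pts[:,1]-cy)/f]; b=s2.copy()
for _ in range(10): b=s2/(1+k1*(b**2).sum(1))[:,None]
X=(np.c_[b,np.ones(len(b))]*pts[:,2:]-np.array(ci['t']))@np.array(ci['R'])
np.save('w1X.npy',X)
m=(X[:,2]>30)&(X[:,2]<50)&(abs(X[:,0]-480)<150)&(abs(X[:,1]-280)<150)
P=X[m][:,:2]; mu=P.mean(0);w,V=np.linalg.eigh(np.cov(P.T)); a=V[:,1]*np.sign(V[0,1]); pr=(P-mu)@a
print(m.sum(),mu,np.degrees(np.arctan2(a[1],a[0])),pr.min(),pr.max(),np.percentile(X[m][:,2],[5,50,95]))
```

```text
[478.27576987 298.49902906 251.41559572] [ 0.85  0.27 -0.11 -0.   -1.19  1.07] 2.15
spanner_grip [292.8 177.7] 0.61 [480.3 278.   31.5]
spanner_ring [296.8  63.6] 0.88 [581.5 311.4  10. ]
spanner_ring [366.8 279. ] 0.38 [395.8 155.   10. ]
seal_ring_c [211.   23.7] 0.65 [587.  399.6   6. ]
2237 [475.89379878 267.25051261] 41.975291245286215 -140.83820349927396 76.41304962395637 [30.77444434 37.29906293 38.87382224]
```

View pics/w1.png

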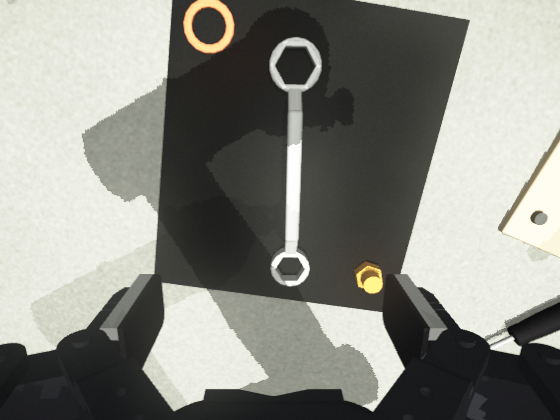

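Run:
```python
from h import *
ci=arm.camera_info('wrist')
a=onplane(ci,(296,64),17);b=onplane(ci,(290.3,267.5),17)
d=a-b;print(a.round(1),b.round(1),np.linalg.norm(d),np.degrees(np.arctan2(d[1],d[0])), (a-105*d/np.linalg.norm(d)).round(1))
X=np.load('w1X.npy'); m=(X[:,2]>30)&(X[:,2]<50); u=d[:2]/np.linalg.norm(d[:2]); c=(a+b)[:2]/2
r=X[:,:2]-c; m&=(abs(r@[-u[1],u[0]])<30)&(abs(r@u)<60)
P=X[m][:,:2]; mu=P.mean(0);w,V=np.linalg.eigh(np.cov(P.T)); e=V[:,1]; print(m.sum(),mu.round(1),np.degrees(np.arctan(e[1]/e[0])),X[m][:,2].max())
s=arm.read_state();T=Rn.from_quat(s['ee_rot']).as_matrix();print(np.degrees(np.arctan2(T[1,0],T[0,0])))
l=mu+((P-mu)@e)[:,None]*e; print('lateral offset of ring line',(r[m].mean(0))@[-u[1],u[0]])
m2=(abs(r@[-u[1],u[0]])<40)&(abs(r@u)<70)&(X[:,2]<25); print('mat z',np.median(X[m2][:,2]))
```

```text
[579.6 313.3  17. ] [382.2 243.6  17. ] 209.31039789889692 19.453611953424602 [480.6 278.4  17. ]
1771 [483.3 279.7] 19.40936038132896 40.182833960299284
20.097585704768328
lateral offset of ring line 0.3015538968906139
mat z 2.845538282558347
```

Request:
play_rows:
  motion: [100, 1.1, -5.8, 1, 0, 0, -3, 100, 2.2, -11.6, 1, 0, 0, -6, 100, 3.4, -17.4, 1, 0, 0, -9, 100, 4.6, -23.2, 1, 0, 0, -12, 100, 5.7, -29, 1, 0, 0, -15]

```text
clock: 2.98
position: [535.5, 7.6, 261.3]
ee_rot: [0.999, 0.044, 0.0, -0.0]
contact_force: [0.5, 0.8, -0.1]
gripper_width: 85.6
```

Request:
play_rows:
  motion: [100, 1.2, -5.8, 0, 0, 0, -3, 100, 2.4, -11.6, 0, 0, 0, -6, 100, 3.5, -17.6, 0, 0, 0, -8, 100, 3.5, -17.6, 0, 0, 0, -8]

```text
clock: 3.48
position: [570.6, -170.5, 260.1]
ee_rot: [1.0, -0.028, -0.001, 0.0]
contact_force: [-0.3, -0.9, -0.5]
gripper_width: 85.7
```

Run:
```python
from h import *
s=arm.read_state(); print(s['position'],s['joints'].round(2),s['clock'])
ci=arm.camera_info('wrist'); im,d=arm.get_image('wrist'); save('w2.png',im); np.save('w2.npy',d)
import pickle; pickle.dump(ci,open('w2.pkl','wb'))
for n,z in [('header',0),('stub_l_top',190),('stub_r_top',190),('nut_mid',138)]:
    for q in arm.place_of(n,'wrist')[:2]: print(n,np.round(q['uv'],1),round(q['confidence'],2),onplane(ci,q['uv'],z).round(1))
p=proj(ci,[615,-168,147]).astype(int);print(p)
c=im[max(0,p[1]-60):p[1]+60,p[0]-80:p[0]+80]; save('w2c.png',cv2.resize(c,None,fx=5,fy=5,interpolation=cv2.INTER_CUBIC))
```

```text
[ 570.59208778 -170.48151676  260.114534  ] [-0.02  0.32 -0.02  0.   -1.23  1.53] 3.475
header [267.9 122. ] 0.72 [ 616.1 -168.7    0. ]
stub_l_top [ 59.3 292.2] 0.57 [531.6 -33.3 190. ]
stub_r_top [463.2 293.2] 0.65 [ 516.5 -289.4  190. ]
nut_mid [263.7 138. ] 0.59 [ 615.1 -167.4  138. ]
[264 139]
```

View pics/w2.png

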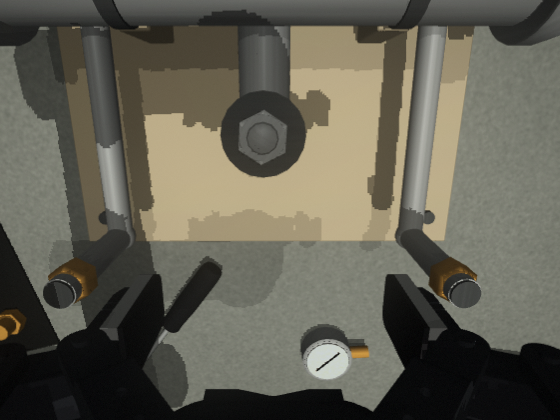

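View pics/w2c.png

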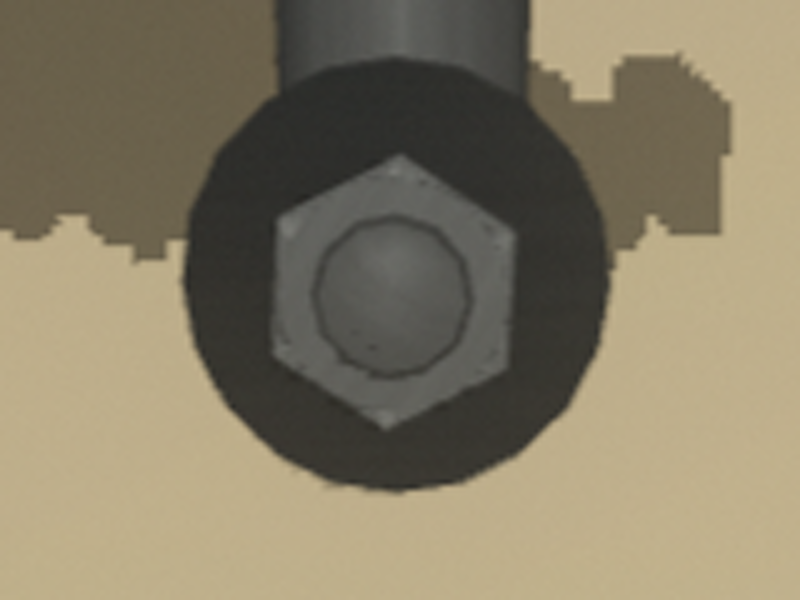

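Run:
```python
from h import *
import pickle; ci=pickle.load(open('w2.pkl','rb'))
im=cv2.imread('pics/w2.png'); d=np.load('w2.npy')
c=np.array([[401,155],[515,235],[510,368],[387,430],[272,355],[278,217]],float)/5-0.4+[184,79]
# refine with segmentation: collar dark vs nut
g=cv2.cvtColor(im,cv2.COLOR_BGR2GRAY)
P=np.array([onplane(ci,u,145)[:2] for u in c]); m=P.mean(0); r=P-m
print('centre',m,'rad',np.linalg.norm(r,axis=1).round(2),'exp',16/np.cos(np.pi/6))
a=np.degrees(np.arctan2(r[:,1],r[:,0])); print(a.round(1)); z=np.exp(1j*np.radians(a)*6).mean(); ph=np.degrees(np.angle(z))/6; print('corner angle mod60',ph,'flat normal mod 60',ph+30, 'opts',[ph+30+60*k for k in(-2,-1,0,1)])
# auto: threshold
p=proj(ci,[*m,145]); x0,y0=int(p[0])-35,int(p[1])-35; roi=g[y0:y0+70,x0:x0+70]
big=cv2.resize(roi,None,fx=6,fy=6,interpolation=cv2.INTER_CUBIC); 
_,bw=cv2.threshold(big,75,255,cv2.THRESH_BINARY); n,l,st,ce=cv2.connectedComponentsWithStats(bw); k=l[213,240]; print(k,st[k])
cs,_=cv2.findContours((l==k).astype(np.uint8),cv2.RETR_EXTERNAL,cv2.CHAIN_APPROX_NONE); h=cv2.convexHull(max(cs,key=cv2.contourArea))[:,0]
Q=np.array([onplane(ci,((u+.5)/6-.5+x0,(v+.5)/6-.5+y0),145)[:2] for u,v in max(cs,key=cv2.contourArea)[:,0]])
from scipy.optimize import least_squares
def res(x):
    rr=Q-x[:2]; an=x[2]+np.arange(6)*np.pi/3
    return (rr@np.array([np.cos(an),np.sin(an)])).max(1)-x[3]
s=least_squares(res,[*m,np.radians(ph+30),16],loss='soft_l1',f_scale=.3); print(s.x[:2],np.degrees(s.x[2])%60,s.x[3],np.abs(s.fun).mean())
# collar
# stubs by depth
R=np.array(ci['R']);t=np.array(ci['t'])
V,U=np.nonzero(d>0); X=np.array([withdepth(ci,(u,v),d[v,u]) for u,v in zip(U,V)]); np.save('w2X.npy',X)
for y in(-33,-293):
    q=(abs(X[:,2]-190)<6)&(abs(X[:,1]-y)<45)&(abs(X[:,0]-523)<45); Z=X[q]; print('stub',q.sum(),Z.mean(0),(Z.min(0)+Z.max(0))/2, np.ptp(Z,axis=0))
q=(abs(X[:,2]-128)<4)&(np.hypot(X[:,0]-615,X[:,1]+168)<40); Z=X[q]; e,_ =cv2.minEnclosingCircle(Z[:,:2].astype(np.float32)); print('collar',q.sum(),e,np.median(Z[:,2]))
```

```text
centre [ 616.25349001 -166.75458641] rad [18.35 18.13 18.66 18.51 18.58 18.53] exp 18.475208614068023
[  -6.6  -67.3 -125.3  173.4  112.8   53.1]
corner angle mod60 -6.6682178523313675 flat normal mod 60 23.331782147668633 opts [np.float64(-96.66821785233137), np.float64(-36.66821785233137), np.float64(23.331782147668633), np.float64(83.33178214766863)]
4 [  125   130   176   177 23548]
[ 615.95998255 -166.4583652 ] 18.51131387999287 9.265924012606042 0.3245200597024762
stub 907 [531.12436782 -33.42823528 189.14239638] [529.9994997  -32.04964101 187.91026821] [21.22366422 21.54283396  7.80594402]
stub 893 [ 517.03096428 -289.63979945  189.17276091] [ 515.89928142 -290.94446928  187.92706402] [21.09717119 21.59893633  7.83050128]
collar 3807 (616.3212890625, -166.3467254638672) 127.83390715781645
```

Request:
play_rows:
  motion: [100, -1, 5.8, 0, 0, 0, 3, 100, -2.1, 11.6, 0, 0, 0, 6, 100, -3.2, 17.4, 0, 0, 0, 9, 100, -4.4, 23.2, 0, 0, 0, 12, 100, -5.6, 28.8, -2, 0, 0, 15]

```text
clock: 4.35
position: [514.0, 124.0, 243.1]
ee_rot: [0.994, 0.107, 0.003, -0.001]
contact_force: [0.4, 0.1, -0.3]
gripper_width: 85.6
```

Request:
play_rows:
  motion: [100, -1.1, 5.3, -2.5, 0, 0, 2.5, 100, -2.2, 10.7, -5, 0, 0, 5, 100, -3.4, 16.1, -8, 0, 0, 7.6, 100, -3.4, 16.1, -11, 0, 0, 7.6, 100, -3.4, 16.1, -13, 0, 0, 7.6]

```text
clock: 4.97
position: [478.3, 283.2, 110.0]
ee_rot: [0.985, 0.172, -0.001, 0.0]
contact_force: [0.8, 0.0, 0.5]
gripper_width: 85.6
```

Run:
```python
from h import *
s=arm.read_state(); print(s['position'],s['joints'].round(2),s['clock'])
T=Rn.from_quat(s['ee_rot']).as_matrix();print(np.degrees(np.arctan2(T[1,0],T[0,0])),T[:,2])
ci=arm.camera_info('wrist'); im,d=arm.get_image('wrist'); save('w3.png',im)
# project predicted ring points
for X in ([579.6,313.3,17],[480.6,278.4,38]): print(proj(ci,X).round(1))
```

```text
[478.27634577 283.23870182 109.95613698] [ 0.83  0.39 -0.32 -0.   -0.86  1.09] 4.975
19.86014406380762 [-1.03434825e-03 -8.17474811e-04 -9.99999131e-01]
[282.8  35.6]
[280.9 220.6]
```

View pics/w3.png

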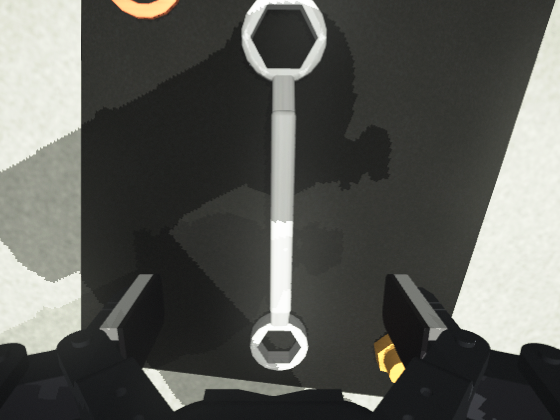

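Run:
```python
from h import *
ci=arm.camera_info('wrist'); s=arm.read_state()
a=onplane(ci,(285,39),17);b=onplane(ci,(279,344.5),17); d=a-b; L=np.linalg.norm(d)
print(a,b,L,np.degrees(np.arctan2(d[1],d[0])),(a-d/L*105), (a-d/L*105)-s['position'])
for u,v in((284,125),(281,305)):print(onplane(ci,(u,v),38))
```

```text
[576.58136238 309.66204102  17.        ] [383.02344857 242.47172603  17.        ] 204.88827303900558 19.14356886911717 [477.38788172 275.22872295  17.        ] [  0.19176637  -6.61717319 -90.56713677]
[532.88041554 294.74887667  38.        ]
[426.35935134 257.34257242  38.        ]
```

Request:
play_rows:
  motion: [100, 0.2, -0.6, -4, 0, 0, -0.5, 100, 0.2, -0.6, -7, 0, 0, -0.5, 100, 0.2, -0.6, -9, 0, 0, -0.5, 100, 0.2, -0.6, -9.7, 0, 0, -0.5, 100, 0.2, -0.6, -9.7, 0, 0, -0.5]

```text
clock: 5.65
position: [482.1, 276.1, 14.7]
ee_rot: [0.986, 0.167, 0.0, -0.0]
contact_force: [0.1, 1.1, 0.3]
gripper_width: 85.5
```

Request:
play_rows:
  motion: [0, 0, 0, 0, 0, 0, 0, 0, 0, 0, 0, 0, 0, 0, 0, 0, 0, 0, 0, 0, 0, 0, 0, 0, 0, 0, 0, 0, 0, 0, 0, 0, 0, 0, 0]

```text
clock: 6.28
position: [482.6, 276.0, 14.8]
ee_rot: [0.986, 0.166, 0.001, -0.0]
contact_force: [-1.6, 1.8, 3.5]
gripper_width: 13.1
```

Run:
```python
from h import *
s=arm.read_state(); print(s)
ci=arm.camera_info('wrist'); im,d=arm.get_image('wrist'); save('w4.png',im)
```

```text
{'clock': 6.275, 'joints': array([ 8.11216335e-01,  5.19325866e-01, -4.12389766e-01,  2.14770304e-04,
       -6.37394887e-01,  1.09331598e+00]), 'joint_vel': array([-0.00175453,  0.00100405, -0.00174514,  0.00067184,  0.00059892,
       -0.00015584]), 'joint_efforts': array([-1.13752842e+00, -3.69866896e+01,  1.09934494e+01,  2.60777347e+00,
       -6.46172930e-02, -1.68578181e-02]), 'position': array([482.57210727, 276.04199808,  14.78564265]), 'ee_rot': array([ 9.86095131e-01,  1.66179657e-01,  7.12324972e-04, -4.55163876e-04]), 'contact_force': array([-1.6176486 ,  1.79517008,  3.5463858 ]), 'wrist_torque': array([0.42243732, 0.36468454, 0.02371009]), 'gripper_width': 13.056779655991054}
```

View pics/w4.png

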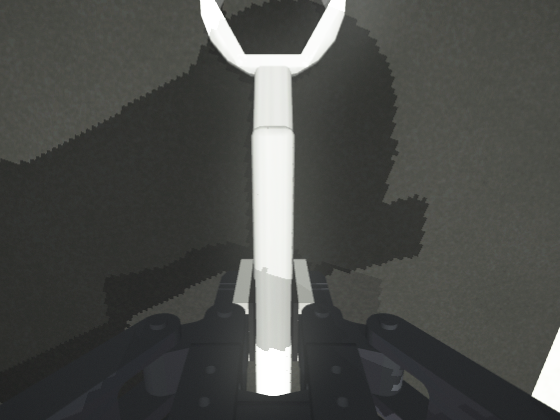

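```bash
cat >> h.py <<'E'
def tool():
    s=arm.read_state(); return s,Rn.from_quat(s['ee_rot']).as_matrix()
def yaw(T): return np.degrees(np.arctan2(T[1,0],T[0,0]))
E
python3 - <<'E'
from h import *
s,T=tool(); ci=arm.camera_info('wrist'); print(yaw(T),T[:,2])
for u in [(246,55),(304,55),(252.5,128),(295,128),(255,270),(291,275)]:
    z=17 if u[1]<60 else 38
    X=onplane(ci,u,z); print(u,X.round(1),(T.T@(X-s['position'])).round(1))
E
```

```text
19.132614908856283 [ 0.00117184  0.00105542 -0.99999876]
(246, 55) [561.4 312.8  17. ] [86.5 -8.9 -2.1]
(304, 55) [568.  293.8  17. ] [86.6 11.3 -2.1]
(252.5, 128) [540.5 302.4  38. ] [ 63.5  -5.9 -23.2]
(295, 128) [544.9 289.9  38. ] [ 63.5   7.4 -23.2]
(255, 270) [494.7 286.3  38. ] [ 14.9  -5.7 -23.2]
(291, 275) [497.  273.8  38. ] [ 12.9   6.9 -23.2]
```

Request:
play_rows:
  motion: [0, 0, 0, 2, 0, 0, 0, 0, 0, 0, 6, 0, 0, 0, 0, 0, 0, 11, 0, 0, 0, 0, 0, 0, 15, 0, 0, 0, 0, 0, 0, 15, 0, 0, 0]

```text
clock: 6.95
position: [482.9, 276.1, 166.2]
ee_rot: [0.986, 0.166, 0.002, -0.002]
contact_force: [-0.4, 0.3, -5.0]
gripper_width: 12.6
```

Run:
```python
from h import *
s,T=tool(); print(s['position'],yaw(T),T[:,2],s['contact_force'],s['wrist_torque'],s['gripper_width'])
ci=arm.camera_info('wrist'); im,d=arm.get_image('wrist'); save('w5.png',im); np.save('w5.npy',d)
for n in('side',): im,_=arm.get_image(n); save('s5.png',cv2.resize(im[60:280,60:400],None,fx=2.2,fy=2.2))
g=s['position']-T[:,2]*18.7
# depth of shank top
for v in(130,180,230):
    X=withdepth(ci,(274,v),d[v,274]);print(v,(T.T@(X-s['position'])).round(1))
for u,v in((240,70),(310,70),(225,45),(320,45)):
    if d[v,u]>0: print(u,v,(T.T@(withdepth(ci,(u,v),d[v,u])-s['position'])).round(1))
```

```text
[482.90592146 276.06291208 166.17786331] 19.08101484121788 [ 0.00344813  0.00375182 -0.99998702] [-0.36608112  0.29659745 -4.99298909] [ 0.00347279 -0.04251019  0.0451311 ] 12.59056219471514
130 [ 62.8   0.8 -23.1]
180 [ 46.9   0.9 -23.1]
230 [ 29.6   0.9 -23. ]
240 70 [ 91.  -24.7 163. ]
310 70 [ 91.1  28.8 164.1]
225 45 [ 89.7 -16.   -2.4]
320 45 [89.8 16.7 -1.7]
```

View pics/w5.png

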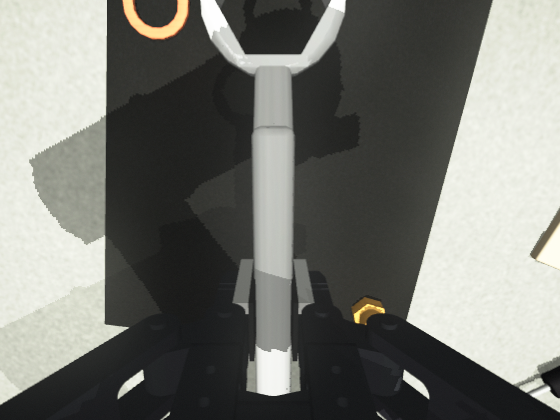

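Request:
play_rows:
  motion: [0, 0.4, -4, 4, 0, 0, 1, 0, 0.9, -9, 7, 0, 0, 2, 0, 1.5, -15, 7, 0, 0, 3, 0, 2.1, -21, 7, 0, 0, 4, 0, 2.7, -27, 7, 0, 0, 4.2]

```text
clock: 7.68
position: [507.3, 3.4, 230.9]
ee_rot: [0.979, 0.202, -0.003, -0.0]
contact_force: [1.3, 0.8, -3.8]
gripper_width: 12.9
```

Request:
play_rows:
  motion: [0, 0.4, -6, 0, 0, 0, 0, 0, 0.8, -12, 0, 0, 0, 0, 0, 1.1, -18, 0, 0, 0, 0, 0, 1.1, -21, 0, 0, 0, 0, 0, 1.1, -21.3, -1, 0, 0, 0]

```text
clock: 8.3
position: [518.7, -209.3, 220.8]
ee_rot: [0.98, 0.2, -0.002, -0.001]
contact_force: [-0.6, 0.2, -5.7]
gripper_width: 12.8
```

```bash
cat > st.py <<'E'
from h import *
NUT=np.array([616.4,-166.0]); RING=np.array([103.5,0.2])
def stat(nut=NUT,ring=RING):
    s,T=tool(); y=yaw(T); p=s['position']
    rg=p[:2]+T[:2,:2]@ring
    F=s['contact_force'];M=s['wrist_torque']; r=(p[:2]-nut)/1000
    mz=M[2]+r[0]*F[1]-r[1]*F[0]
    print('t',s['clock'],'p',p.round(1),'yaw',round(y,2),'tilt',T[:2,2].round(4),'ring-nut',(rg-nut).round(2),'F',F.round(2),'M',M.round(3),'Mnut',round(mz,3),'w',round(s['gripper_width'],1))
    return s,T
if __name__=='__main__': stat()
E
python3 - <<'E'
from st import *
stat()
ci=arm.camera_info('wrist'); im,d=arm.get_image('wrist'); save('w6.png',im)
im,d=arm.get_image('top'); save('t6.png',cv2.resize(im[110:270,220:400],None,fx=4,fy=4,interpolation=cv2.INTER_CUBIC))
E
```

```text
t 8.3 p [ 518.7 -209.3  220.8] yaw 23.07 tilt [-0.0051  0.0011] ring-nut [-2.37 -2.95] F [-0.62  0.19 -5.68] M [-0.002 -0.016  0.029] Mnut -0.016 w 12.8
```

View pics/w6.png

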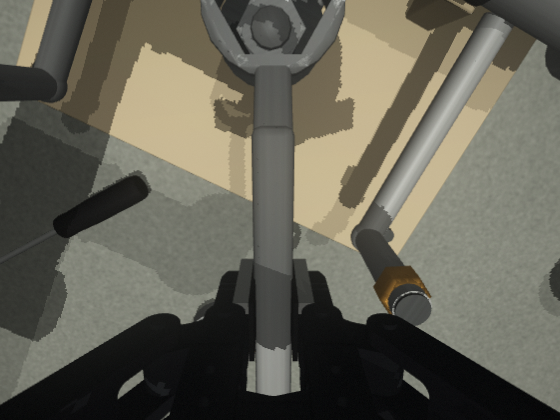

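View pics/t6.png

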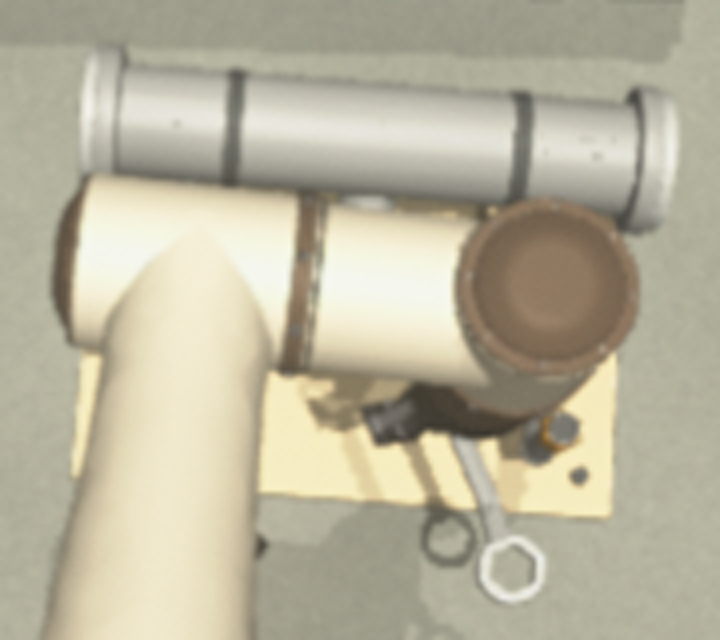

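Run:
```python
from h import *
im=cv2.imread('pics/w6.png'); cv2.imwrite('pics/w6c.png',cv2.resize(im[0:90,195:355],None,fx=5,fy=5,interpolation=cv2.INTER_CUBIC))
```

```text
(no output)
```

View pics/w6c.png

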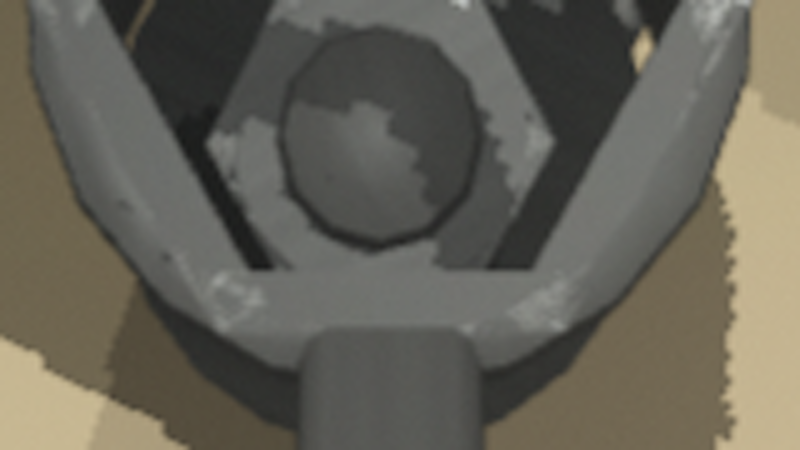

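Run:
```python
from st import *
s,T=stat(); ci=arm.camera_info('wrist')
A=[onplane(ci,u,145) for u in((236.0,28.2),(305.2,28.2))]; print(A,np.linalg.norm(A[0]-A[1]),'exp 36.95')
c=(A[0]+A[1])/2; print('nut world',c,'tool',(T.T@(c-s['position'])).round(2)); d=A[1]-A[0]; dt=T.T@d; print('angle vs tool y',np.degrees(np.arctan2(dt[0],dt[1])))
# ring in tool cam-measured with ring top plane at tool z = 4.9-7=-2.1
for u in((244.5,53.6),(302,53.6)):
    r=ray(ci,u); R=np.array(ci['R']);t=np.array(ci['t']); o=T.T@(-R.T@t-s['position']); dd=T.T@R.T@r; X=o+dd*(-2.1-o[2])/dd[2]; print(X)
```

```text
t 8.4 p [ 517.8 -207.2  219.8] yaw 23.2 tilt [-0.0086  0.0025] ring-nut [-3.44 -0.6 ] F [-1.05  0.09 -4.43] M [ 0.035  0.044 -0.031] Mnut -0.083 w 12.8
[array([ 607.60069841, -147.5171116 ,  145.        ]), array([ 621.92091418, -180.93450017,  145.        ])] 36.35643599844645 exp 36.95
nut world [ 614.76080629 -164.22580589  145.        ] tool [106.6   -0.86  74.04]
angle vs tool y -0.00756981610709103
[86.91982502 -9.4318967  -2.1       ]
[86.93553905 10.50342707 -2.1       ]
```

```bash
python3 st.py; python3 st.py
```

```text
t 8.4 p [ 517.8 -207.2  219.8] yaw 23.2 tilt [-0.0086  0.0025] ring-nut [-3.44 -0.6 ] F [-1.05  0.09 -4.43] M [ 0.035  0.044 -0.031] Mnut -0.083 w 12.8
t 8.4 p [ 517.8 -207.2  219.8] yaw 23.2 tilt [-0.0086  0.0025] ring-nut [-3.44 -0.6 ] F [-1.05  0.09 -4.43] M [ 0.035  0.044 -0.031] Mnut -0.083 w 12.8
```

Request:
play_rows:
  motion: [0, 0.3, 0, -2, 0, 0, 0, 0, 0.3, 0, -4, 0, 0, 0, 0, 0.3, 0, -4, 0, 0, 0, 0, 0.3, 0, -4, 0, 0, 0]

```text
clock: 8.9
position: [523.5, -207.0, 184.6]
ee_rot: [0.979, 0.203, 0.0, 0.0]
contact_force: [0.2, -0.4, -4.1]
gripper_width: 12.7
```

```bash
cat > look.py <<'E'
import sys
from st import *
n=sys.argv[1]
stat(); ci=arm.camera_info('wrist'); im,d=arm.get_image('wrist'); save(n+'.png',im); stat()
save(n+'c.png',cv2.resize(im[0:90,195:355],None,fx=5,fy=5,interpolation=cv2.INTER_CUBIC))
E
python3 look.py w7
```

```text
t 8.9 p [ 523.5 -207.   184.6] yaw 23.39 tilt [ 0.0003 -0.0004] ring-nut [ 2.21 -0.07] F [ 0.24 -0.4  -4.07] M [ 0.013 -0.08   0.016] Mnut 0.063 w 12.7
t 8.95 p [ 523.8 -207.1  185. ] yaw 23.38 tilt [ 0.0014 -0.0005] ring-nut [ 2.47 -0.25] F [-1.19 -0.   -4.52] M [-0.076 -0.029 -0.02 ] Mnut -0.069 w 13.0
```

View pics/w7c.png

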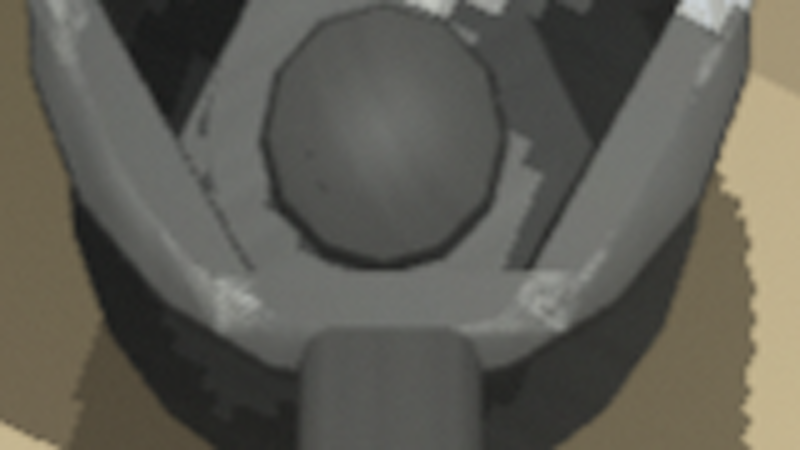

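Run:
```python
from st import *
s,T=tool(); ci=arm.camera_info('wrist')
# constant camera in tool
R=np.array(ci['R']);t=np.array(ci['t']); o=T.T@(-R.T@t-s['position'])
def tp(u,z):
    dd=T.T@R.T@ray(ci,u); return (o+dd*(z-o[2])/dd[2])
c=lambda a:(a[0]/5-.4+195,a[1]/5-.4)
pz=184.8
for n,a,z in [('boss back',(385,5),152),('boss back low',(385,5),150),('boss front152',(385,268),152),('boss front147',(385,268),147),('bossL',(262,130),151),('bossR',(505,130),151),('hexR?',(592,140),145),('hexL?',(180,138),145)]:
    print(n,tp(c(a),pz-z).round(1))
for a in((252,268),(535,268)): print('ring near corner',tp(c(a),-2.1).round(2))
```

```text
boss back [110.8  -0.2  32.8]
boss back low [111.2  -0.2  34.8]
boss front152 [90.4 -0.2 32.8]
boss front147 [90.9 -0.2 37.8]
bossL [101.4 -10.7  33.8]
bossR [101.4  10.1  33.8]
hexR? [101.6  18.1  39.8]
hexL? [101.7 -18.3  39.8]
ring near corner [87.02 -9.25 -2.1 ]
ring near corner [87.03 10.37 -2.1 ]
```

Request:
play_rows:
  motion: [0, -0.25, 0, -0.8, 0, 0, 0, 0, -0.25, 0, -1.5, 0, 0, 0, 0, -0.25, 0, -1.5, 0, 0, 0]

```text
clock: 9.32
position: [519.9, -207.5, 168.3]
ee_rot: [0.979, 0.202, -0.001, -0.0]
contact_force: [0.1, 0.3, -4.4]
gripper_width: 12.3
```

```bash
python3 look.py w8
```

```text
t 9.325 p [ 519.9 -207.5  168.3] yaw 23.29 tilt [-0.0018  0.0003] ring-nut [-1.34 -0.81] F [ 0.09  0.29 -4.42] M [-0.057  0.024 -0.024] Mnut -0.048 w 12.3
t 9.375 p [ 520.4 -207.7  168.8] yaw 23.3 tilt [-0.0008 -0.    ] ring-nut [-0.88 -0.92] F [ 0.07  0.14 -4.14] M [-0.015 -0.096  0.009] Mnut -0.001 w 12.9
```

View pics/w8c.png

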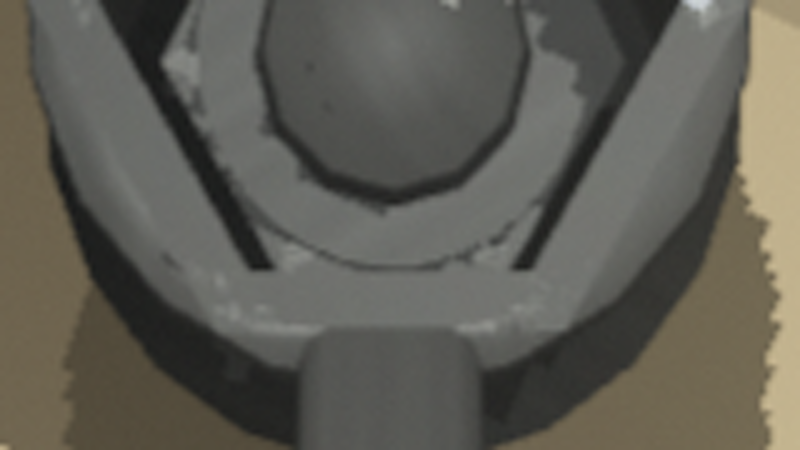

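```bash
cat > tp.py <<'E'
from st import *
s,T=tool(); ci=arm.camera_info('wrist')
R=np.array(ci['R']);t=np.array(ci['t']); o=T.T@(-R.T@t-s['position'])
def tp(u,z):
    dd=T.T@R.T@ray(ci,u); return (o+dd*(z-o[2])/dd[2])
c=lambda a:(a[0]/5-.4+195,a[1]/5-.4)
E
python3 - <<'E'
from tp import *
pz=168.5
for n,a,z in [('step front',(395,268),147),('bossL',(258,60),151),('bossR',(528,60),151),('boss front147',(393,200),147.),('hexR?',(628,65),145),('hexL',(162,62),145)]:
    print(n,tp(c(a),pz-z).round(1))
for a in((262,268),(525,268)): print('ring near corner',tp(c(a),-2.1).round(2))
E
```

```text
step front [89.3  0.7 21.5]
bossL [103.8  -9.9  17.5]
bossR [103.8  10.9  17.5]
boss front147 [94.4  0.5 21.5]
hexR? [104.6  19.2  23.5]
hexL [104.8 -17.9  23.5]
ring near corner [87.04 -8.57 -2.1 ]
ring near corner [87.06  9.66 -2.1 ]
```

Request:
play_rows:
  motion: [0, 0.03, 0.02, -0.8, 0, 0, 0, 0, 0.03, 0.02, -1.4, 0, 0, 0, 0, 0.03, 0.02, -1.8, 0, 0, 0]

```text
clock: 9.75
position: [520.7, -207.4, 150.5]
ee_rot: [0.979, 0.202, -0.0, -0.0]
contact_force: [-0.8, 0.3, -5.0]
gripper_width: 13.0
```

```bash
python3 look.py w9
```

```text
t 9.75 p [ 520.7 -207.4  150.5] yaw 23.3 tilt [-0.0009  0.0001] ring-nut [-0.6  -0.61] F [-0.76  0.31 -5.  ] M [0.023 0.038 0.006] Mnut -0.056 w 13.0
t 9.8 p [ 520.4 -207.3  150. ] yaw 23.29 tilt [-0.0016  0.0004] ring-nut [-0.81 -0.53] F [-0.68 -0.28 -5.08] M [-0.095  0.068  0.01 ] Mnut 0.009 w 12.8
```

View pics/w9c.png

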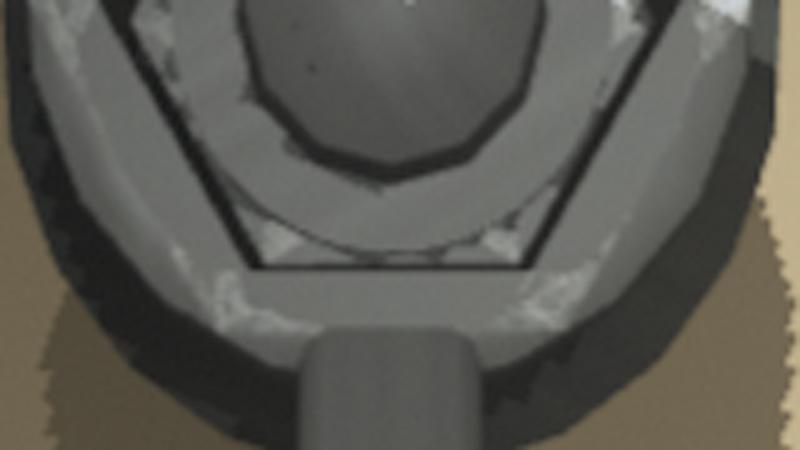

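Request:
play_rows:
  motion: [0, 0, 0, -0.5, 0, 0, 0, 0, 0, 0, -0.9, 0, 0, 0, 0, 0, 0, -0.9, 0, 0, 0]

```text
clock: 10.18
position: [520.6, -207.4, 141.7]
ee_rot: [0.979, 0.202, -0.0, -0.0]
contact_force: [-0.3, -0.5, -5.1]
gripper_width: 13.1
```

```bash
sed -i 's/NUT=.*; RING/NUT=np.array([615.7,-166.5]); RING/' st.py; python3 look.py w10
```

```text
t 10.175 p [ 520.6 -207.4  141.7] yaw 23.3 tilt [-0.0009  0.0001] ring-nut [ 0.06 -0.11] F [-0.32 -0.47 -5.08] M [-0.053  0.056 -0.021] Mnut 0.011 w 13.1
t 10.225 p [ 520.8 -207.4  142. ] yaw 23.31 tilt [-0.0003 -0.0001] ring-nut [ 0.28 -0.14] F [-0.14  0.38 -4.27] M [ 0.05  -0.026 -0.067] Mnut -0.109 w 12.6
```

View pics/w10c.png

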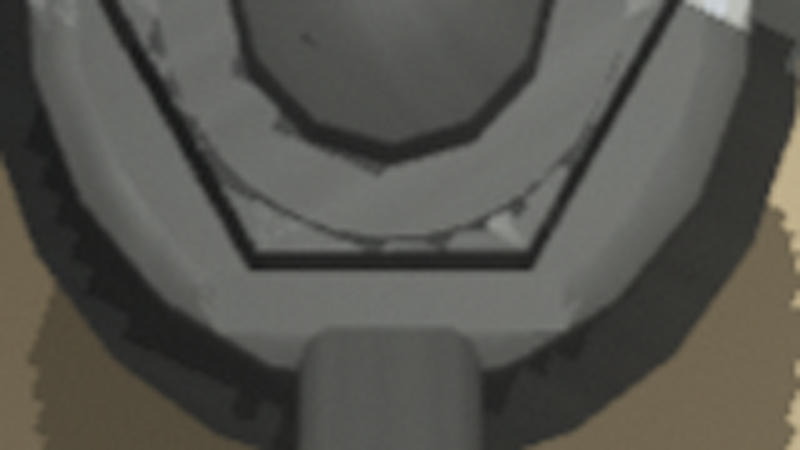

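Request:
play_rows:
  motion: [0, 0, 0, -0.15, 0, 0, 0, 0, 0, 0, -0.25, 0, 0, 0, 0, 0, 0, -0.25, 0, 0, 0]

```text
clock: 10.6
position: [521.0, -207.4, 139.8]
ee_rot: [0.979, 0.202, 0.0, 0.0]
contact_force: [-1.0, -0.4, -4.1]
gripper_width: 12.6
```

```bash
python3 st.py
```

```text
t 10.6 p [ 521.  -207.4  139.8] yaw 23.31 tilt [ 0.0002 -0.0001] ring-nut [ 0.4  -0.14] F [-0.98 -0.41 -4.13] M [0.035 0.033 0.042] Mnut 0.04 w 12.6
```

Request:
play_rows:
  motion: [0, 0, 0, -0.1, 0, 0, 0, 0, 0, 0, -0.1, 0, 0, 0]

```text
clock: 10.85
position: [520.9, -207.5, 139.1]
ee_rot: [0.979, 0.202, 0.0, 0.0]
contact_force: [-1.9, -0.7, -0.9]
gripper_width: 13.0
```

```bash
python3 st.py
```

```text
t 10.85 p [ 520.9 -207.5  139.1] yaw 23.31 tilt [ 0.0003 -0.0003] ring-nut [ 0.34 -0.27] F [-1.87 -0.75 -0.92] M [0.036 0.257 0.074] Mnut 0.067 w 13.0
```

```bash
cat > arc.py <<'E'
import sys,numpy as np
# arc.py yaw0 a1 a2 ... : shifts (cm) for turning by a (deg, cumulative) about ring centre, radius 103.5
y0=float(sys.argv[1]); f=lambda y:-10.35*np.array([np.cos(np.radians(y)),np.sin(np.radians(y))])
for a in map(float,sys.argv[2:]): print(a,(f(y0+a)-f(y0)).round(2))
E
python3 arc.py 23.3 -4 -11 -18 -25 -32; python3 arc.py -8.7 -7 -14 -21 -28 -36.3
```

```text
-4.0 [-0.26  0.67]
-11.0 [-0.61  1.89]
-18.0 [-0.8   3.14]
-25.0 [-0.84  4.4 ]
-32.0 [-0.72  5.66]
-7.0 [0.27 1.24]
-14.0 [0.68 2.43]
-21.0 [1.24 3.56]
-28.0 [1.93 4.62]
-36.3 [2.91 5.75]
```

Request:
play_rows:
  motion: [0, -0.26, 0.67, 0, 0, 0, -4, 0, -0.61, 1.89, 0, 0, 0, -11, 0, -0.8, 3.14, 0, 0, 0, -18, 0, -0.84, 4.4, 0, 0, 0, -25, 0, -0.72, 5.66, 0, 0, 0, -32]

```text
clock: 11.48
position: [513.2, -150.7, 139.1]
ee_rot: [0.997, -0.077, -0.0, 0.0]
contact_force: [-1.4, -1.2, -1.6]
gripper_width: 12.8
```

```bash
python3 look.py w11
```

```text
t 11.475 p [ 513.2 -150.7  139.1] yaw -8.86 tilt [-0.0006 -0.0007] ring-nut [-0.22 -0.34] F [-1.38 -1.16 -1.57] M [-0.209  0.309  0.316] Mnut 0.457 w 12.8
t 11.525 p [ 513.4 -149.6  139. ] yaw -8.98 tilt [-0.0004 -0.0001] ring-nut [-0.08  0.53] F [-2.37 -0.04 -2.11] M [-0.16   0.583 -0.037] Mnut 0.007 w 12.8
```

View pics/w11.png

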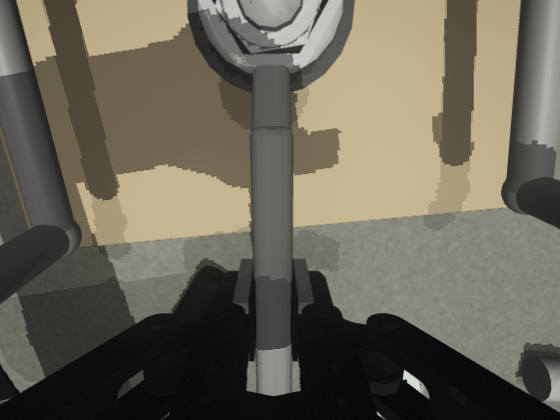

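Request:
play_rows:
  motion: [0, 0.27, 1.24, 0, 0, 0, -7, 0, 0.68, 2.43, 0, 0, 0, -14, 0, 1.24, 3.56, 0, 0, 0, -21, 0, 1.93, 4.62, 0, 0, 0, -28, 0, 2.83, 5.66, 0, 0, 0, -35.6]

```text
clock: 12.15
position: [541.1, -93.5, 138.9]
ee_rot: [0.926, -0.377, -0.001, 0.0]
contact_force: [-4.0, 2.5, 0.2]
gripper_width: 13.0
```

```bash
python3 look.py w12
```

```text
t 12.15 p [541.1 -93.5 138.9] yaw -44.35 tilt [-0.0021  0.0004] ring-nut [-0.68  0.51] F [-4.02  2.53  0.24] M [0.536 0.845 0.408] Mnut 0.513 w 13.0
t 12.2 p [542.2 -92.4 138.9] yaw -44.54 tilt [-0.0015  0.0008] ring-nut [0.16 1.33] F [-3.49  2.96  1.26] M [ 0.669  0.976 -0.006] Mnut 0.035 w 12.6
```

View pics/w12.png

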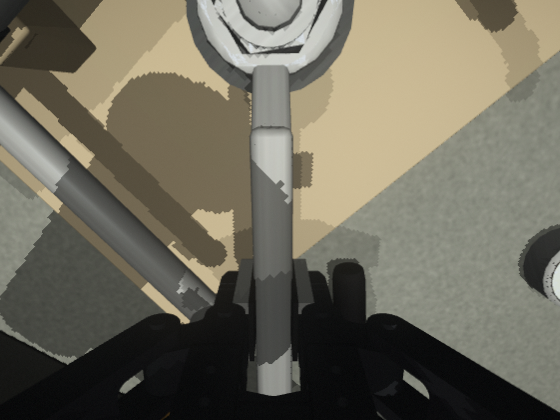

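View pics/w12c.png

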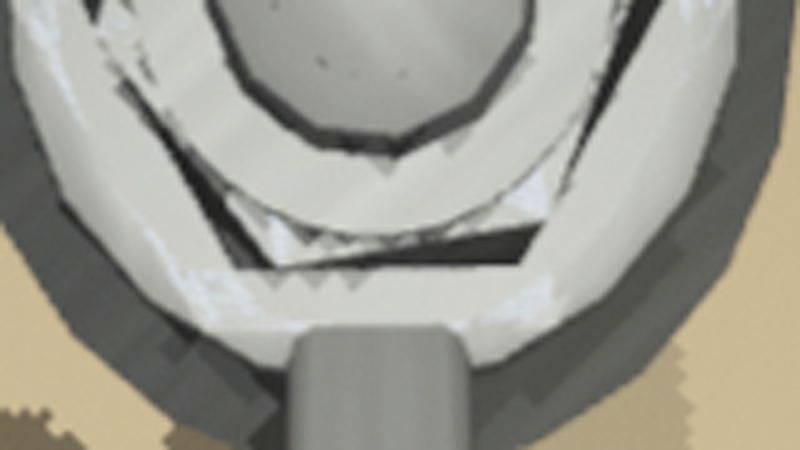

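```bash
python3 arc.py -44.5 3.5 7; python3 arc.py -37.5 10 20 30 40 50; python3 arc.py 12.5 10
```

```text
3.5 [-0.43 -0.46]
7.0 [-0.83 -0.95]
10.0 [-0.97 -1.52]
20.0 [-1.66 -3.19]
30.0 [-2.05 -4.95]
40.0 [-2.13 -6.75]
50.0 [-1.89 -8.54]
10.0 [ 0.54 -1.72]
```

Request:
play_rows:
  motion: [0, -0.43, -0.46, 0.05, 0, 0, 3.5, 0, -0.83, -0.95, 0.05, 0, 0, 7, 0, -0.83, -0.95, 0.05, 0, 0, 7]

```text
clock: 12.58
position: [533.9, -103.5, 139.4]
ee_rot: [0.948, -0.319, 0.0, -0.0]
contact_force: [-0.8, 2.2, -3.0]
gripper_width: 12.5
```

```bash
python3 look.py w13
```

```text
t 12.575 p [ 533.9 -103.5  139.4] yaw -37.26 tilt [0.001  0.0006] ring-nut [0.49 0.16] F [-0.83  2.2  -3.05] M [0.61  0.145 0.145] Mnut 0.018 w 12.5
t 12.625 p [ 534.  -103.5  139.3] yaw -37.3 tilt [0.0007 0.0004] ring-nut [0.47 0.16] F [-1.47  2.49 -2.39] M [0.635 0.169 0.116] Mnut 0.006 w 12.9
```

View pics/w13c.png

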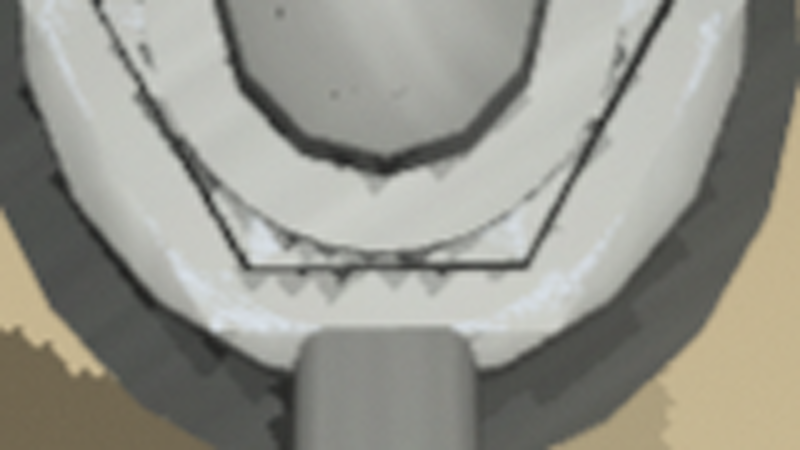

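Request:
play_rows:
  motion: [0, -0.04, 0.03, 0.5, 0, 0, 0, 0, -0.04, 0.03, 1.5, 0, 0, 0, 0, -0.04, 0.03, 3, 0, 0, 0, 0, -0.04, 0.03, 3.2, 0, 0, 0]

```text
clock: 13.12
position: [534.4, -103.5, 173.2]
ee_rot: [0.948, -0.32, 0.002, -0.001]
contact_force: [0.1, -0.4, -5.1]
gripper_width: 12.7
```

```bash
python3 look.py w14
```

```text
t 13.125 p [ 534.4 -103.5  173.2] yaw -37.3 tilt [ 0.0038 -0.0001] ring-nut [0.93 0.11] F [ 0.11 -0.42 -5.09] M [0.025 0.02  0.002] Mnut 0.029 w 12.7
t 13.175 p [ 533.9 -103.5  172.5] yaw -37.31 tilt [0.0025 0.0001] ring-nut [0.38 0.14] F [-0.28  1.42 -4.29] M [ 0.033  0.055 -0.068] Mnut -0.167 w 12.7
```

View pics/w14c.png

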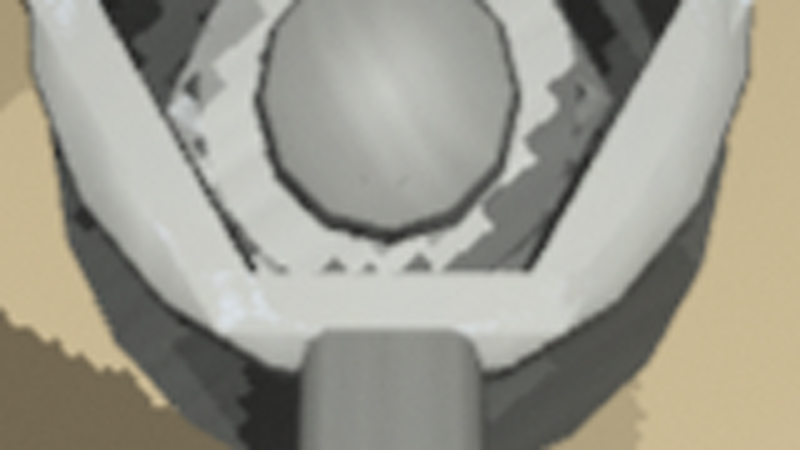

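Request:
play_rows:
  motion: [0, -0.97, -1.52, 0, 0, 0, 10, 0, -1.66, -3.19, 0, 0, 0, 20, 0, -2.05, -4.95, 0, 0, 0, 30, 0, -2.13, -6.75, 0, 0, 0, 40, 0, -1.89, -8.54, 0, 0, 0, 50]

```text
clock: 13.8
position: [513.8, -189.3, 170.9]
ee_rot: [0.994, 0.113, -0.0, -0.0]
contact_force: [0.3, -1.0, -3.8]
gripper_width: 12.7
```

Request:
play_rows:
  motion: [0, 0.54, -1.72, 0, 0, 0, 10, 0, 0.54, -1.72, -0.4, 0, 0, 10, 0, 0.54, -1.72, -0.4, 0, 0, 10]

```text
clock: 14.18
position: [518.9, -205.6, 166.2]
ee_rot: [0.981, 0.196, -0.001, -0.001]
contact_force: [0.2, -0.5, -4.3]
gripper_width: 12.6
```

```bash
python3 look.py w15
```

```text
t 14.175 p [ 518.9 -205.6  166.2] yaw 22.58 tilt [-0.0023  0.0008] ring-nut [-1.17  0.43] F [ 0.16 -0.48 -4.27] M [-0.011  0.009  0.002] Mnut 0.055 w 12.6
t 14.225 p [ 519.2 -205.5  166.6] yaw 22.63 tilt [-0.0015  0.0004] ring-nut [-0.92  0.62] F [ 0.26  0.72 -4.98] M [-0.002  0.017 -0.021] Mnut -0.081 w 13.0
```

View pics/w15c.png

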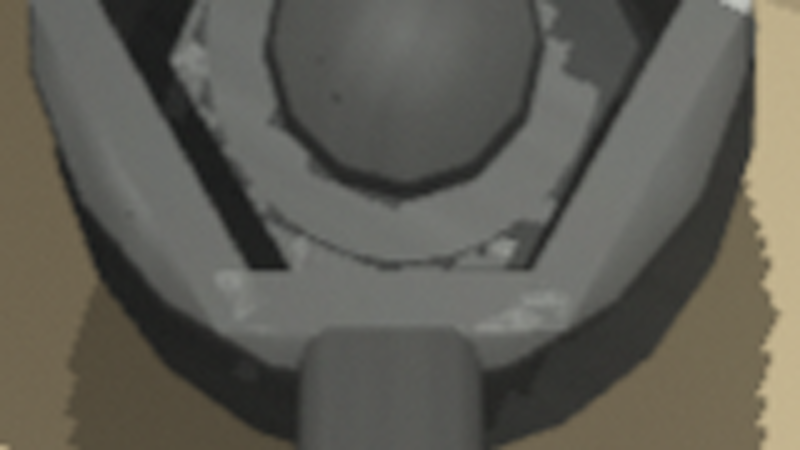

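Run:
```python
from tp import *
pz=166.3
for n,a,z in [('step front',(405,264),147),('bossL',(267,45),151),('bossR',(542,45),151),('hexR?',(638,47),145),('hexL',(172,55),145)]:
    print(n,tp(c(a),pz-z).round(1))
```

```text
step front [89.4  1.5 19.3]
bossL [104.4  -9.   15.3]
bossR [104.4  11.8  15.3]
hexR? [105.5  19.7  21.3]
hexL [104.9 -16.8  21.3]
```

Request:
play_rows:
  motion: [0, 0.09, -0.05, -0.7, 0, 0, 0, 0, 0.09, -0.05, -1.3, 0, 0, 0, 0, 0.09, -0.05, -1.9, 0, 0, 0, 0, 0.09, -0.05, -2.4, 0, 0, 0, 0, 0.09, -0.05, -2.4, 0, 0, 0]

```text
clock: 14.85
position: [520.4, -206.5, 142.6]
ee_rot: [0.98, 0.197, -0.001, -0.0]
contact_force: [-0.4, 0.5, -4.2]
gripper_width: 13.0
```

```bash
python3 look.py w16
```

```text
t 14.85 p [ 520.4 -206.5  142.6] yaw 22.7 tilt [-0.0012  0.0002] ring-nut [ 0.21 -0.2 ] F [-0.41  0.55 -4.18] M [-0.045  0.034  0.042] Mnut -0.026 w 13.0
t 14.9 p [ 520.7 -206.5  142.9] yaw 22.7 tilt [-0.0004 -0.    ] ring-nut [ 0.52 -0.26] F [ 0.68 -0.23 -4.38] M [ 0.067  0.003 -0.015] Mnut 0.034 w 12.8
```

View pics/w16c.png

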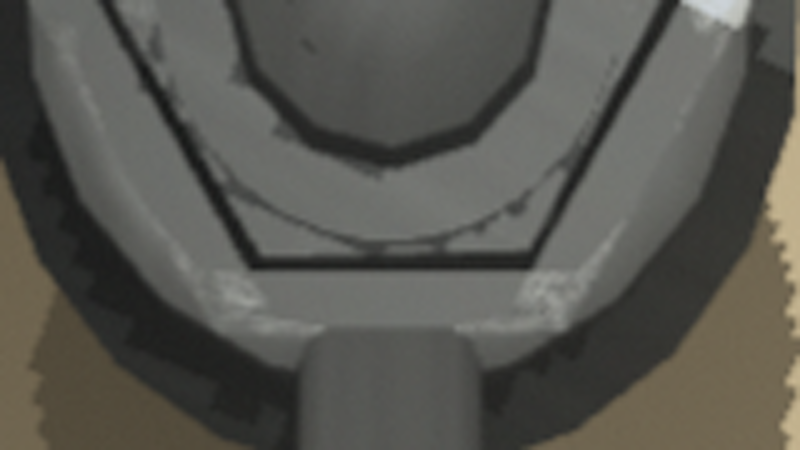

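Request:
play_rows:
  motion: [0, 0, 0, -0.2, 0, 0, 0, 0, 0, 0, -0.36, 0, 0, 0, 0, 0, 0, -0.36, 0, 0, 0]

```text
clock: 15.28
position: [520.8, -206.6, 139.7]
ee_rot: [0.98, 0.197, 0.0, 0.0]
contact_force: [-0.5, -0.5, -4.5]
gripper_width: 12.6
```

```bash
python3 st.py;python3 arc.py 22.7 -4 -8 -12 -15 -15
```

```text
t 15.275 p [ 520.8 -206.6  139.7] yaw 22.71 tilt [ 0.0004 -0.0001] ring-nut [ 0.66 -0.28] F [-0.5  -0.52 -4.47] M [0.045 0.023 0.049] Mnut 0.079 w 12.6
-4.0 [-0.26  0.68]
-8.0 [-0.46  1.37]
-12.0 [-0.62  2.07]
-15.0 [-0.71  2.61]
-15.0 [-0.71  2.61]
```

Request:
play_rows:
  motion: [0, -0.03, 0, -0.08, 0, 0, 0, 0, -0.29, 0.68, -0.08, 0, 0, -4, 0, -0.49, 1.37, -0.08, 0, 0, -8, 0, -0.65, 2.07, -0.08, 0, 0, -12, 0, -0.74, 2.61, -0.08, 0, 0, -15]

```text
clock: 15.9
position: [513.2, -180.6, 139.3]
ee_rot: [0.998, 0.067, 0.0, 0.001]
contact_force: [-1.8, -2.0, -2.6]
gripper_width: 12.5
```

```bash
python3 st.py;python3 arc.py 7.7 -1 -2 -3 -4
```

```text
t 15.9 p [ 513.2 -180.6  139.3] yaw 7.67 tilt [ 0.0003 -0.001 ] ring-nut [ 0.14 -0.5 ] F [-1.79 -2.02 -2.58] M [-0.36   0.098  0.261] Mnut 0.443 w 12.5
-1.0 [-0.02  0.18]
-2.0 [-0.04  0.36]
-3.0 [-0.06  0.54]
-4.0 [-0.07  0.72]
```

Request:
play_rows:
  motion: [0, -0.02, 0.18, 0, 0, 0, -1, 0, -0.04, 0.36, 0, 0, 0, -2, 0, -0.06, 0.54, 0, 0, 0, -3]

```text
clock: 16.27
position: [512.6, -175.2, 139.1]
ee_rot: [0.999, 0.041, -0.0, 0.0]
contact_force: [-2.1, -2.0, 0.8]
gripper_width: 12.8
```

```bash
python3 st.py;python3 arc.py 4.7 -.75 -1.5
```

```text
t 16.275 p [ 512.6 -175.2  139.1] yaw 4.67 tilt [-0.0002 -0.0004] ring-nut [ 0.03 -0.49] F [-2.11 -2.03  0.77] M [-0.502  0.486  0.243] Mnut 0.434 w 12.8
-0.75 [-0.01  0.14]
-1.5 [-0.02  0.27]
```

Request:
play_rows:
  motion: [0, -0.01, 0.14, 0, 0, 0, -0.75, 0, -0.02, 0.27, 0, 0, 0, -1.5]

```text
clock: 16.52
position: [512.4, -172.4, 139.0]
ee_rot: [1.0, 0.028, -0.0, 0.0]
contact_force: [-2.8, -2.2, 0.8]
gripper_width: 12.8
```

```bash
python3 st.py
```

```text
t 16.525 p [ 512.4 -172.4  139. ] yaw 3.16 tilt [-0.0002 -0.0003] ring-nut [ 0.02 -0.39] F [-2.84 -2.15  0.76] M [-0.58   0.682  0.256] Mnut 0.462 w 12.8
```

Request:
play_rows:
  motion: [0, 0, 0.14, 0, 0, 0, -0.75, 0, -0.01, 0.27, 0, 0, 0, -1.5]

```text
clock: 16.77
position: [512.2, -169.6, 138.8]
ee_rot: [1.0, 0.014, -0.0, 0.0]
contact_force: [-3.1, -2.2, 0.8]
gripper_width: 12.8
```

```bash
python3 st.py
```

```text
t 16.775 p [ 512.2 -169.6  138.8] yaw 1.65 tilt [-0.0005 -0.0001] ring-nut [-0.08 -0.31] F [-3.13 -2.23  0.76] M [-0.687  0.855  0.208] Mnut 0.429 w 12.8
```

Request:
play_rows:
  motion: [0, 0, 0.14, 0.02, 0, 0, -0.75, 0, 0, 0.27, 0.03, 0, 0, -1.5]

```text
clock: 17.02
position: [512.1, -166.8, 138.9]
ee_rot: [1.0, 0.001, -0.0, -0.0]
contact_force: [-4.4, -1.1, 0.1]
gripper_width: 12.5
```

```bash
python3 st.py
```

```text
t 17.025 p [ 512.1 -166.8  138.9] yaw 0.15 tilt [-0.0006  0.0001] ring-nut [-0.07 -0.22] F [-4.37 -1.11  0.06] M [-0.659  0.907  0.177] Mnut 0.291 w 12.5
```

Request:
play_rows:
  motion: [0, -0.02, 0.14, 0, 0, 0, -0.75, 0, -0.02, 0.27, 0, 0, 0, -1.5]

```text
clock: 17.27
position: [512.1, -164.1, 138.9]
ee_rot: [1.0, -0.012, -0.0, -0.0]
contact_force: [-3.3, -2.2, 1.1]
gripper_width: 12.6
```

```bash
python3 st.py
```

```text
t 17.275 p [ 512.1 -164.1  138.9] yaw -1.35 tilt [-0.0002  0.0001] ring-nut [-0.09 -0.18] F [-3.32 -2.24  1.06] M [-0.601  0.809  0.221] Mnut 0.461 w 12.6
```

Request:
play_rows:
  motion: [0, 0, 0.14, 0.01, 0, 0, -0.75, 0, 0.01, 0.27, 0.01, 0, 0, -1.5]

```text
clock: 17.52
position: [512.3, -161.3, 139.1]
ee_rot: [1.0, -0.025, -0.0, -0.0]
contact_force: [-3.7, -2.0, -0.4]
gripper_width: 12.7
```

```bash
python3 st.py
```

```text
t 17.525 p [ 512.3 -161.3  139.1] yaw -2.84 tilt [-0.0002  0.0001] ring-nut [-0.06 -0.12] F [-3.67 -1.95 -0.41] M [-0.605  0.811  0.172] Mnut 0.393 w 12.7
```

Request:
play_rows:
  motion: [0, 0, 0.14, 0, 0, 0, -0.75, 0, 0.01, 0.27, 0, 0, 0, -1.5]

```text
clock: 17.77
position: [512.4, -158.6, 139.0]
ee_rot: [0.999, -0.038, -0.0, -0.0]
contact_force: [-2.7, -1.0, -1.5]
gripper_width: 12.8
```

```bash
python3 st.py
```

```text
t 17.775 p [ 512.4 -158.6  139. ] yaw -4.34 tilt [-0.0001  0.0001] ring-nut [-0.1  -0.12] F [-2.68 -1.05 -1.49] M [-0.469  0.689  0.214] Mnut 0.343 w 12.8
```

Request:
play_rows:
  motion: [0, 0, 0.14, 0, 0, 0, -0.75, 0, 0.02, 0.27, 0, 0, 0, -1.5]

```text
clock: 18.02
position: [512.7, -155.9, 139.1]
ee_rot: [0.999, -0.051, 0.0, -0.0]
contact_force: [-3.0, -1.0, -0.6]
gripper_width: 12.9
```

```bash
python3 st.py
```

```text
t 18.025 p [ 512.7 -155.9  139.1] yaw -5.84 tilt [0.     0.0001] ring-nut [-0.1  -0.13] F [-2.97 -1.   -0.58] M [-0.362  0.665  0.211] Mnut 0.346 w 12.9
```

Request:
play_rows:
  motion: [0, 0.01, 0.14, 0, 0, 0, -0.75, 0, 0.03, 0.27, 0, 0, 0, -1.5]

```text
clock: 18.27
position: [513.0, -153.2, 139.1]
ee_rot: [0.998, -0.064, 0.0, -0.0]
contact_force: [-3.2, -0.7, -0.0]
gripper_width: 13.0
```

```bash
python3 st.py
```

```text
t 18.275 p [ 513.  -153.2  139.1] yaw -7.34 tilt [0.0001 0.0001] ring-nut [-0.12 -0.12] F [-3.18 -0.7  -0.05] M [-0.327  0.668  0.296] Mnut 0.41 w 13.0
```

Request:
play_rows:
  motion: [0, 0.01, 0.14, 0, 0, 0, -0.75, 0, 0.03, 0.27, 0, 0, 0, -1.5]

```text
clock: 18.52
position: [513.3, -150.6, 139.1]
ee_rot: [0.997, -0.077, 0.0, -0.0]
contact_force: [-2.4, -0.5, -1.6]
gripper_width: 12.7
```

```bash
python3 st.py
```

```text
t 18.525 p [ 513.3 -150.6  139.1] yaw -8.84 tilt [0.0002 0.    ] ring-nut [-0.15 -0.16] F [-2.43 -0.48 -1.56] M [-0.363  0.54   0.198] Mnut 0.285 w 12.7
```

Request:
play_rows:
  motion: [0, 0.02, 0.13, 0, 0, 0, -0.75, 0, 0.04, 0.27, 0, 0, 0, -1.5]

```text
clock: 18.77
position: [513.7, -147.9, 139.1]
ee_rot: [0.996, -0.09, 0.0, -0.0]
contact_force: [-2.1, -0.1, -2.6]
gripper_width: 13.0
```

```bash
python3 st.py
```

```text
t 18.775 p [ 513.7 -147.9  139.1] yaw -10.34 tilt [0.0002 0.    ] ring-nut [-0.19 -0.13] F [-2.11 -0.14 -2.57] M [-0.32   0.417  0.259] Mnut 0.313 w 13.0
```

Request:
play_rows:
  motion: [0, 0.02, 0.13, -0.01, 0, 0, -0.75, 0, 0.05, 0.27, -0.02, 0, 0, -1.5]

```text
clock: 19.02
position: [514.2, -145.2, 139.1]
ee_rot: [0.995, -0.103, 0.0, 0.0]
contact_force: [-2.3, -1.4, -0.7]
gripper_width: 13.0
```

```bash
python3 st.py
```

```text
t 19.025 p [ 514.2 -145.2  139.1] yaw -11.84 tilt [ 0.0002 -0.0001] ring-nut [-0.25 -0.15] F [-2.33 -1.45 -0.75] M [-0.333  0.489  0.262] Mnut 0.458 w 13.0
```

Request:
play_rows:
  motion: [0, 0.02, 0.13, 0, 0, 0, -0.75, 0, 0.05, 0.26, 0, 0, 0, -1.5]

```text
clock: 19.27
position: [514.7, -142.8, 139.1]
ee_rot: [0.993, -0.116, 0.0, 0.0]
contact_force: [-2.9, -1.8, -1.6]
gripper_width: 12.8
```

```bash
python3 st.py
```

```text
t 19.275 p [ 514.7 -142.8  139.1] yaw -13.32 tilt [ 0.0002 -0.0004] ring-nut [-0.31 -0.31] F [-2.95 -1.78 -1.64] M [-0.781  0.432  0.413] Mnut 0.663 w 12.8
```

Request:
play_rows:
  motion: [0, 0, 0, 0, 0, 0, 0]

```text
clock: 19.4
position: [514.7, -142.8, 139.0]
ee_rot: [0.993, -0.116, 0.0, 0.0]
contact_force: [-2.6, -1.4, -0.9]
gripper_width: 12.8
```

```bash
python3 st.py
```

```text
t 19.4 p [ 514.7 -142.8  139. ] yaw -13.29 tilt [ 0.0002 -0.0003] ring-nut [-0.33 -0.28] F [-2.6  -1.38 -0.87] M [-0.627  0.386  0.323] Mnut 0.525 w 12.8
```

Request:
play_rows:
  motion: [0, 0.02, 0.09, 0, 0, 0, -0.5, 0, 0.02, 0.09, 0, 0, 0, -0.5]

```text
clock: 19.65
position: [514.9, -142.1, 139.0]
ee_rot: [0.993, -0.12, 0.0, 0.0]
contact_force: [-1.8, -3.5, -1.3]
gripper_width: 12.9
```

```bash
python3 st.py
```

```text
t 19.65 p [ 514.9 -142.1  139. ] yaw -13.79 tilt [ 0.0001 -0.0005] ring-nut [-0.36 -0.42] F [-1.82 -3.53 -1.31] M [-1.001  0.403  0.439] Mnut 0.839 w 12.9
```

Request:
play_rows:
  motion: [0, 0, 0, 0, 0, 0, 0]

```text
clock: 19.77
position: [514.9, -142.0, 139.0]
ee_rot: [0.993, -0.12, 0.0, 0.0]
contact_force: [-2.1, -3.8, -1.3]
gripper_width: 12.8
```

```bash
python3 look.py w17; python3 st.py
```

```text
t 19.775 p [ 514.9 -142.   139. ] yaw -13.79 tilt [ 0.0001 -0.0004] ring-nut [-0.38 -0.41] F [-2.12 -3.8  -1.3 ] M [-1.192  0.403  0.418] Mnut 0.853 w 12.8
t 19.825 p [ 514.9 -142.   139. ] yaw -13.79 tilt [ 0.0001 -0.0003] ring-nut [-0.37 -0.39] F [-2.45 -3.67 -2.  ] M [-1.238  0.388  0.456] Mnut 0.886 w 12.9
t 19.825 p [ 514.9 -142.   139. ] yaw -13.79 tilt [ 0.0001 -0.0003] ring-nut [-0.37 -0.39] F [-2.45 -3.67 -2.  ] M [-1.238  0.388  0.456] Mnut 0.886 w 12.9
```

View pics/w17c.png

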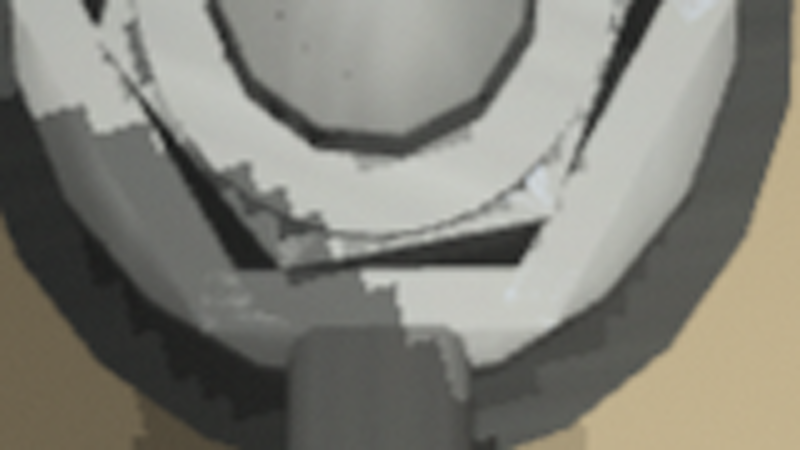

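```bash
python3 arc.py -13.8 3.5 7
```

```text
3.5 [-0.13 -0.62]
7.0 [-0.23 -1.24]
```

Request:
play_rows:
  motion: [0, -0.13, -0.6, 0.03, 0, 0, 3.5, 0, -0.22, -1.22, 0.06, 0, 0, 6.9, 0, -0.22, -1.22, 0.06, 0, 0, 6.9]

```text
clock: 20.2
position: [513.1, -153.4, 139.3]
ee_rot: [0.998, -0.061, 0.001, -0.001]
contact_force: [0.4, 0.6, -2.5]
gripper_width: 13.2
```

```bash
python3 look.py w18
```

```text
t 20.2 p [ 513.1 -153.4  139.3] yaw -7.03 tilt [0.0015 0.0014] ring-nut [0.14 0.21] F [ 0.39  0.64 -2.51] M [ 0.253 -0.119  0.046] Mnut -0.025 w 13.2
t 20.25 p [ 513.2 -153.4  139.3] yaw -7.02 tilt [0.0013 0.0011] ring-nut [0.15 0.26] F [ 0.52  0.81 -3.18] M [ 0.196 -0.15   0.056] Mnut -0.034 w 13.0
```

View pics/w18c.png

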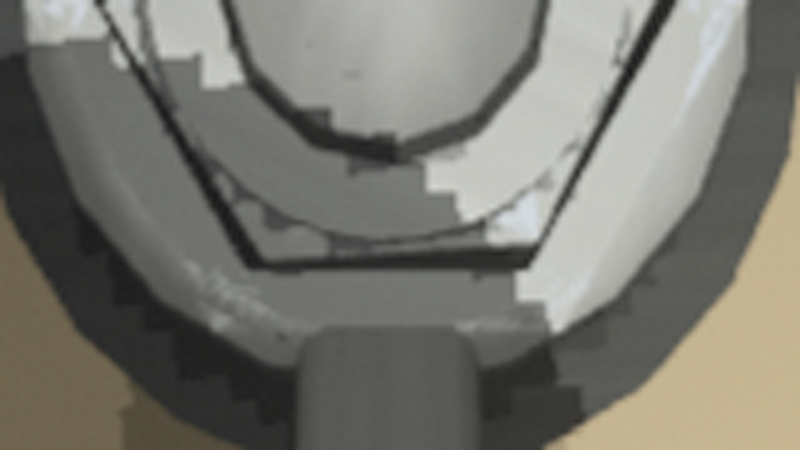

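Request:
play_rows:
  motion: [0, 0, 0, 0.5, 0, 0, 0.6, 0, 0, 0, 2, 0, 0, 0.6, 0, 0, 0, 5, 0, 0, 0.6, 0, 0, 0, 9.5, 0, 0, 0.6, 0, 0, 0, 9.5, 0, 0, 0.6]

```text
clock: 20.88
position: [514.8, -154.1, 239.3]
ee_rot: [0.998, -0.055, 0.005, 0.0]
contact_force: [-0.2, -0.8, -4.3]
gripper_width: 12.5
```

```bash
python3 look.py w19
```

```text
t 20.875 p [ 514.8 -154.1  239.3] yaw -6.28 tilt [ 0.0095 -0.0009] ring-nut [1.98 0.87] F [-0.15 -0.78 -4.31] M [ 0.004  0.034 -0.003] Mnut 0.078 w 12.5
t 20.925 p [ 513.  -153.7  236.4] yaw -6.32 tilt [0.0037 0.0007] ring-nut [0.16 1.25] F [-1.09  0.06 -5.15] M [-0.004  0.085  0.004] Mnut 0.012 w 12.6
```

View pics/w19.png

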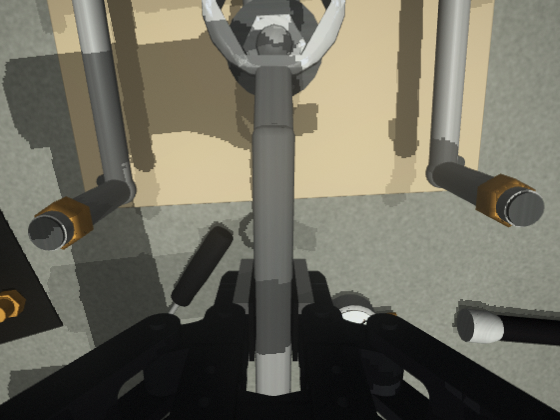

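Request:
play_rows:
  motion: [0, -0.3, 4, 0, 0, 0, 2, 0, -0.7, 9.5, 0, 0, 0, 5, 0, -1.1, 15, 0, 0, 0, 9, 0, -1.5, 20.5, 0, 0, 0, 13, 0, -1.9, 26, 0, 0, 0, 17]

```text
clock: 21.55
position: [491.8, 107.3, 232.8]
ee_rot: [0.996, 0.094, -0.002, 0.0]
contact_force: [0.3, 0.0, -4.6]
gripper_width: 12.8
```

Request:
play_rows:
  motion: [0, -0.4, 5.5, -1, 0, 0, 3, 0, -0.7, 11, -3, 0, 0, 6, 0, -1.1, 16, -7, 0, 0, 8.4, 0, -1.1, 17, -11, 0, 0, 8.4, 0, -1.1, 17, -14, 0, 0, 8.4]

```text
clock: 22.18
position: [480.3, 275.9, 90.8]
ee_rot: [0.986, 0.167, -0.003, 0.001]
contact_force: [0.5, -0.6, -5.0]
gripper_width: 12.5
```

```bash
python3 look.py w20
```

```text
t 22.175 p [480.3 275.9  90.8] yaw 19.17 tilt [-0.005  -0.0039] ring-nut [-37.55 476.16] F [ 0.47 -0.61 -5.  ] M [0.011 0.01  0.038] Mnut -0.089 w 12.5
t 22.225 p [478.3 273.6  87. ] yaw 19.05 tilt [-0.0111 -0.0083] ring-nut [-39.54 473.74] F [-1.33 -2.1  -8.15] M [-0.277  0.394 -0.044] Mnut 0.83 w 13.1
```

View pics/w20.png

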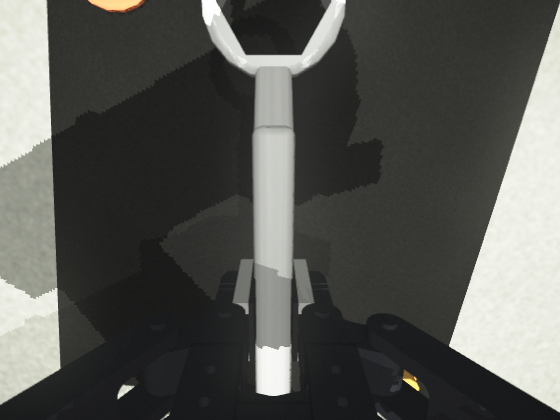

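Request:
play_rows:
  motion: [0, 0, 0, -2.5, 0, 0, 0, 0, 0, 0, -5, 0, 0, 0, 0, 0, 0, -6.2, 0, 0, 0, 0, 0, 0, -6.2, 0, 0, 0]

```text
clock: 22.72
position: [482.1, 275.4, 31.8]
ee_rot: [0.986, 0.166, -0.001, 0.001]
contact_force: [-0.1, -0.3, -4.5]
gripper_width: 12.8
```

```bash
python3 st.py
```

```text
t 22.725 p [482.1 275.4  31.8] yaw 19.09 tilt [-0.0018 -0.0019] ring-nut [-35.72 475.52] F [-0.09 -0.33 -4.48] M [-0.002  0.008  0.004] Mnut 0.086 w 12.8
```

Request:
play_rows:
  motion: [0, 0, 0, -0.8, 0, 0, 0, 0, 0, 0, -1.4, 0, 0, 0, 0, 0, 0, -1.65, 0, 0, 0, 0, 0, 0, -1.65, 0, 0, 0]

```text
clock: 23.22
position: [482.6, 276.0, 16.1]
ee_rot: [0.986, 0.166, 0.0, 0.0]
contact_force: [0.2, 0.2, -3.8]
gripper_width: 12.7
```

```bash
python3 st.py
```

```text
t 23.225 p [482.6 276.   16.1] yaw 19.11 tilt [ 0.     -0.0001] ring-nut [-35.21 476.21] F [ 0.23  0.18 -3.81] M [-0.065 -0.003 -0.048] Mnut -0.176 w 12.7
```

Request:
play_rows:
  motion: [0, 0, 0, -0.1, 0, 0, 0, 0, 0, 0, -0.16, 0, 0, 0, 0, 0, 0, -0.16, 0, 0, 0]

```text
clock: 23.6
position: [482.7, 276.1, 14.9]
ee_rot: [0.986, 0.166, 0.0, -0.0]
contact_force: [-1.6, -0.5, -0.9]
gripper_width: 12.8
```

```bash
python3 st.py
```

```text
t 23.6 p [482.7 276.1  14.9] yaw 19.12 tilt [0.0004 0.0003] ring-nut [-35.15 476.35] F [-1.62 -0.53 -0.91] M [-0.079  0.226  0.032] Mnut 0.819 w 12.8
```

Contact with the mat. Release and rise.

Request:
play_rows:
  motion: [40, 0, 0, -0.02, 0, 0, 0, 80, 0, 0, -0.02, 0, 0, 0, 100, 0, 0, -0.02, 0, 0, 0, 100, 0, 0, 0, 0, 0, 0, 100, 0, 0, 0, 0, 0, 0]

```text
clock: 24.22
position: [482.7, 276.1, 14.5]
ee_rot: [0.986, 0.166, 0.0, -0.0]
contact_force: [-0.0, -0.9, 0.0]
gripper_width: 85.6
```

Request:
play_rows:
  motion: [100, 0, 0, 2, 0, 0, 0, 100, 0, 0, 7, 0, 0, 0, 100, 0, 0, 12, 0, 0, 0, 100, 0, 0, 17, 0, 0, 0, 100, -1, 0, 23, 0, 0, 0]

```text
clock: 24.85
position: [472.2, 275.5, 245.4]
ee_rot: [0.986, 0.166, -0.001, 0.0]
contact_force: [0.9, 1.4, -1.0]
gripper_width: 85.7
```

Request:
play_rows:
  motion: [100, -2, 5, 1, 0, 0, 0, 100, -4, 11, 1, 0, 0, 0, 100, -5, 17, 1, 0, 0, 0, 100, -6, 20, 1, 0, 0, 0]

```text
clock: 25.35
position: [411.5, 478.6, 253.8]
ee_rot: [0.986, 0.167, -0.0, 0.0]
contact_force: [0.3, 0.0, -0.8]
gripper_width: 85.2
```

Run:
```python
from st import *
stat()
for c in('top','side'):
    im,d=arm.get_image(c); save(c+'9.png',im)
    ci=arm.camera_info(c)
    for n,z in[('spanner_grip',31.5),('spanner_ring',10),('plug_c',17),('seal_ring_c',6)]:
        for q in arm.place_of(n,c)[:1]: print(c,n,np.round(q['uv'],1),round(q['confidence'],2),onplane(ci,q['uv'],z).round(0))
```

```text
t 25.35 p [411.5 478.6 253.8] yaw 19.21 tilt [-0.0003 -0.0002] ring-nut [-106.37  678.95] F [ 0.31  0.01 -0.81] M [-0.011 -0.044  0.004] Mnut -0.198 w 85.2
top spanner_grip [153.7 232.9] 0.61 [480. 282.  32.]
top spanner_ring [147.4 199.4] 0.88 [582. 312.  10.]
top plug_c [196.6 259.8] 0.5 [405. 156.  17.]
top seal_ring_c [119.5 197.2] 0.5 [588. 399.   6.]
side spanner_grip [218.2 195.5] 0.89 [479. 269.  32.]
side spanner_ring [235.7 181.8] 0.82 [587. 316.  10.]
side plug_c [214.1 223.7] 0.43 [396. 167.  17.]
side seal_ring_c [224.5 168.5] 0.38 [599. 417.   6.]
```

View pics/top9.png

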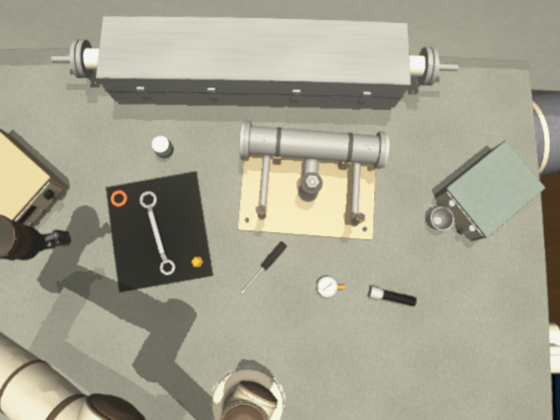

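View pics/side9.png

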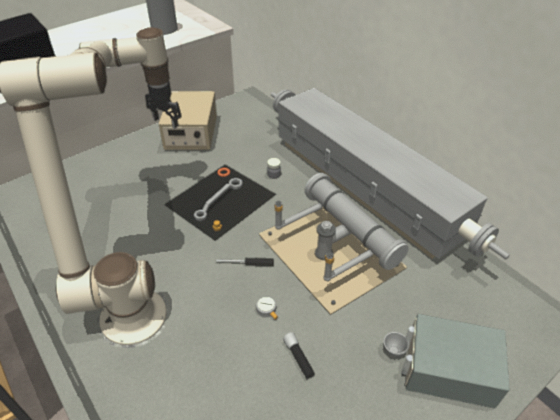

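```bash
python3 -c "
from bench import arm
print(arm.job_done())"
```

```text
the job is handed in; nothing more can be done
None
```

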